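# Turn the soap bars out of the press and reset its lever

### The arm

A 6-joint arm with a two-finger parallel gripper is mounted at the origin on the work surface. World frame = base frame: x ahead of the robot, y to its left, z up, the work surface at z = 0. Lengths are in m, angles in rad, forces in N, time in s.
With the tool pointing down it reaches from about 0.25 to 0.775 m from the base axis. Payload 4 kg.
Tool frame: the origin (TCP) lies on the centre line of the jaws, within the pads' length; the fingertips stand 25 mm ahead of it and the grasp point (between the pads) lies 6 mm ahead of it; z points along the fingers, y is the line along which they close (so a half turn about z gives the same grasp; the last joint's range is limited). The gripper opens to 94 mm and grips with 3 to 60 N. Pads are 16 mm wide; open, the fingers measure 119 mm over their backs; the gripper's body (75 mm by 177 mm) begins 78 mm behind the grasp point.
Start: joints at [1.24, 0.087, 1.371, -0, 1.684, -0.103], TCP at [0.124, 0.536, 0.231] pointing down, gripper open.
Joint ranges: [-3.1, 3.1], [-0.76, 2.03], [0.27, 2.55], [-1.08, 4.22], [0.17, 2.65], [-2.57, 2.57]. Speed limits (rad/s): [2.79, 2.79, 3.14, 3.14, 3.14, 3.14].

### API

Orientations are given as [roll, pitch, yaw] about the fixed x, y, z axes, in that order (R = Rz(yaw) Ry(pitch) Rx(roll)).
In Python, from bench import robot, imaging gives the robot as it stands. The module is installed in compiled form; this text tells all that it offers.
- The arm moves only by the tool drive_tool, never from a script. Its argument "series" is a list of rows, each a list of 3 entries, a list of its own where there are three numbers: the finger opening in m, from 0 to 0.094, then the shift along the tool's x, y, z in m, then the turn, a rotation vector about the tool's x, y, z in rad. A call has 1 to 5 rows; each row is the pose to reach, as a shift and turn from the pose commanded when the call began, along the tool's axes at that moment; what a row does not reach only later rows make up. A row lasts 1/8 s, in which the tool goes at most 62.5 mm and 10.7 degrees, less where a joint would pass 70% of its speed; a pose out of reach is approached as far as the arm can. A call with a gripper value outside its range is refused whole. The fingers move at their own pace and stop on an object; the grip force is fixed at half the most. Time passes only in rows, so rows that repeat a pose let the fingers close. It gives the time, the measured TCP pose, the force, the opening and the grip force at its end, in the units of the state.
- robot.get_obs(): the state, without advancing time (a new reading comes with each control period).
- imaging.snapshot(name): name is "scene" or "top" or "wrist"; returns the picture (480x640x3 uint8, red, green, blue); there is no depth.
- imaging.get_calibration(name): a dict with "intrinsics" (3x3 intrinsics, pixels), "position" and "rotation" of the camera in the world. Camera axes: x right, y up, looking along -z (the intrinsics and any distortion apply to the point x, -y, -z); pixel columns grow to the right and rows downward; lengths in m; the calibration is good to about 2 mm. A picture is of the moment at which its call begins: read the wrist's pose just before it. get_calibration takes no time and is no camera call; for the wrist camera it gives the pose at the moment of the call.
- robot.close_job(): hands the job in; it is judged then, once.
The state is a dict: "time": time; "joint_positions": joint angles; "qvel": joint speeds; "joint_torque": joint torques, N m; "tool_pos": TCP position; "ee_rot": TCP orientation; "wrist_force": force on the tool from outside, world axes, zero at the start; "wrist_torque": the same for the moment, N m; "width": finger opening in m; "finger_force": force on a finger pad.
Only numpy, scipy, OpenCV 4.12 (cv2) and the standard library are available. Lean on these libraries where they do the work, as an engineer would, in place of code of your own. Each camera call takes 0.05 s, during which the arm holds its last target. There are 200 camera calls.

### The job

Turn the soap bars out of the press: lift its red-knobbed lever out of the set notch (yellow), swing it along the gate and let it drop fully into the eject notch (green) so that the bars rise, then lay every bar flat in the wooden drying tray, one to a compartment. When the mould is empty, put the lever back so that it sits fully down in the set notch, and leave the other things on the desk where they are.

Things in the scene. Friction and masses are not known exactly. Their poses are not given: they have to be found in the camera images.
- press: Soap press fixed to the desk: white base 200 (x) x 330 (y) x 12 mm high, origin at the centre of its underside. On its +y half an aluminium mould block, 182 (x) x 126 (y) mm, with six cavities (3 along x, 2 along y); on its -y half the lever with a red knob and its blue gate. It stands left or right of the robot, turned by up to 0.15 rad.
- mould_top (a point): Centre of the mould's top face, 60 mm above the desk, axes as the press. Cavities at x = -58, 0, 58 and y = -33, 33 mm from it, 50 (x) x 36 (y) mm, upright walls, one white lifting floor for all. Lever in the set notch: floor 33 mm below the top face (bars 1 mm below flush, not graspable); in the eject notch: 11 mm below it (the 32 mm tall bars stand 21 mm proud).
- lever (a joint): Swing of the lever in rad about its upright pivot (press x = 0, y = -15 mm): 0 = SET notch (yellow, arm 0.65 rad from the press's -y axis on its -x side), 1.30 = EJECT notch (green, 0.65 rad on the +x side), counter-clockwise from above; limits -0.03, 1.33. Seated, 0.04 rad of play. Drives the mould floor up 22 mm over the full swing; friction 0.12 N m; it stays where it is left.
- lever_lift (a joint): How far the lever arm is lifted, in m: 0 = down in a notch, at most 0.026. The blue wall between the notches reaches 17 mm above the seated arm's underside, so the lever swings only when lifted 18 mm or more. A light spring and its weight (3 N in all) pull it down; let go above the wall, it rests on it at 0.017.
- knob_grip (a point): Grip point of the lever: on the axis of the upright red cylindrical knob (22 mm diameter, 55 mm tall), 115 mm from the pivot, 20 mm below the knob's top and 35 mm above the steel arm under it; 90 mm above the desk when the lever is down. Moves with the lever. The blue guard bar, 75 mm from the pivot, tops out 91 mm above the desk.
- tray: Loose wooden drying tray, 202 (x) x 136 (y) x 12 mm high, 0.5 kg, origin at the centre of its underside; floor 4 mm thick, rim and dividers 8 mm high above the floor and 4 mm thick, six compartments 62 x 62 mm inside. Empty at the start.
- cell1 (a point): Centre of compartment 1 of the drying tray, on its floor; axes as the tray.
- cell2 (a point): Centre of compartment 2 of the drying tray, on its floor; axes as the tray.
- cell3 (a point): Centre of compartment 3 of the drying tray, on its floor; axes as the tray.
- cell4 (a point): Centre of compartment 4 of the drying tray, on its floor; axes as the tray.
- cell5 (a point): Centre of compartment 5 of the drying tray, on its floor; axes as the tray.
- cell6 (a point): Centre of compartment 6 of the drying tray, on its floor; axes as the tray.
- soap1_center (a point): Centre of a loose moulded soap bar (pink, a small bear face on top), 46 (x) x 32 (y) x 32 (z) mm, 50 g; x along its length, z up as it lies in the mould. Starts in some cavity, its length along the press's x; None if there is no such bar in this run.
- soap2_center (a point): Centre of a loose moulded soap bar (cream, a small bear face on top), 46 (x) x 32 (y) x 32 (z) mm, 50 g; x along its length, z up as it lies in the mould. Starts in some cavity, its length along the press's x; None if there is no such bar in this run.
- soap3_center (a point): Centre of a loose moulded soap bar (mint, a small bear face on top), 46 (x) x 32 (y) x 32 (z) mm, 50 g; x along its length, z up as it lies in the mould. Starts in some cavity, its length along the press's x; None if there is no such bar in this run.
- soap4_center (a point): Centre of a loose moulded soap bar (pink, a small bear face on top), 46 (x) x 32 (y) x 32 (z) mm, 50 g; x along its length, z up as it lies in the mould. Starts in some cavity, its length along the press's x; None if there is no such bar in this run.
- soap5_center (a point): Centre of a loose moulded soap bar (cream, a small bear face on top), 46 (x) x 32 (y) x 32 (z) mm, 50 g; x along its length, z up as it lies in the mould. Starts in some cavity, its length along the press's x; None if there is no such bar in this run.
- soap6_center (a point): Centre of a loose moulded soap bar (mint, a small bear face on top), 46 (x) x 32 (y) x 32 (z) mm, 50 g; x along its length, z up as it lies in the mould. Starts in some cavity, its length along the press's x; None if there is no such bar in this run.
- mug: White mug, 80 mm wide, 90 mm tall; origin at the centre of its underside. Not part of the job.
- lotion: Pink lotion bottle, 52 mm wide, 130 mm tall; origin at the centre of its underside. Not part of the job.
- cream_jar: Amber jar with a black lid, 60 mm wide, 50 mm tall; origin at the centre of its underside. Not part of the job.
- tape: Yellow roll of tape, 90 mm across, 24 mm high, lying flat; origin at the centre of its underside. Not part of the job.
- phone: Black phone lying flat, 150 x 73 x 9 mm; origin at the centre of its underside. Not part of the job.
- eraser: Blue eraser, 50 x 22 x 14 mm; origin at the centre of its underside. Not part of the job.

How it is judged:
On the way, in this order (a step that is already met when the one before it is completed fails the run):
1. the lever sits down in the eject notch (value of joint lever above 1.22 rad and value of joint lever_lift below 0.005 m), for 0.2 s.
2. every bar lies flat in a compartment of the drying tray ((horizontal distance between soap1_center and cell1 below 0.02 m or horizontal distance between soap1_center and cell2 below 0.02 m or horizontal distance between soap1_center and cell3 below 0.02 m or horizontal distance between soap1_center and cell4 below 0.02 m or horizontal distance between soap1_center and cell5 below 0.02 m or horizontal distance between soap1_center and cell6 below 0.02 m) and z of soap1_center in the frame of cell1 between 0.01 and 0.0195 m and (horizontal distance between soap2_center and cell1 below 0.02 m or horizontal distance between soap2_center and cell2 below 0.02 m or horizontal distance between soap2_center and cell3 below 0.02 m or horizontal distance between soap2_center and cell4 below 0.02 m or horizontal distance between soap2_center and cell5 below 0.02 m or horizontal distance between soap2_center and cell6 below 0.02 m) and z of soap2_center in the frame of cell1 between 0.01 and 0.0195 m and (horizontal distance between soap3_center and cell1 below 0.02 m or horizontal distance between soap3_center and cell2 below 0.02 m or horizontal distance between soap3_center and cell3 below 0.02 m or horizontal distance between soap3_center and cell4 below 0.02 m or horizontal distance between soap3_center and cell5 below 0.02 m or horizontal distance between soap3_center and cell6 below 0.02 m) and z of soap3_center in the frame of cell1 between 0.01 and 0.0195 m and (horizontal distance between soap4_center and cell1 below 0.02 m or horizontal distance between soap4_center and cell2 below 0.02 m or horizontal distance between soap4_center and cell3 below 0.02 m or horizontal distance between soap4_center and cell4 below 0.02 m or horizontal distance between soap4_center and cell5 below 0.02 m or horizontal distance between soap4_center and cell6 below 0.02 m) and z of soap4_center in the frame of cell1 between 0.01 and 0.0195 m and (horizontal distance between soap5_center and cell1 below 0.02 m or horizontal distance between soap5_center and cell2 below 0.02 m or horizontal distance between soap5_center and cell3 below 0.02 m or horizontal distance between soap5_center and cell4 below 0.02 m or horizontal distance between soap5_center and cell5 below 0.02 m or horizontal distance between soap5_center and cell6 below 0.02 m) and z of soap5_center in the frame of cell1 between 0.01 and 0.0195 m and (horizontal distance between soap6_center and cell1 below 0.02 m or horizontal distance between soap6_center and cell2 below 0.02 m or horizontal distance between soap6_center and cell3 below 0.02 m or horizontal distance between soap6_center and cell4 below 0.02 m or horizontal distance between soap6_center and cell5 below 0.02 m or horizontal distance between soap6_center and cell6 below 0.02 m) and z of soap6_center in the frame of cell1 between 0.01 and 0.0195 m), for 0.2 s.
3. the lever sits down in the set notch again (value of joint lever below 0.08 rad and value of joint lever_lift below 0.005 m), for 0.2 s.
At the end, for the whole second after the job is handed in: The lever is back in the set notch (swing below 0.08 rad, lift below 5 mm); every bar lies flat in the drying tray, on the compartment floor (centre 10 to 19.5 mm above it), its centre within 20 mm of the centre of a compartment (all of step 2 and all of step 3); the robot touches nothing.
It fails at once if one of the other things (mug, lotion, jar, tape, phone, eraser) is moved by more than 30 mm (distance of any of mug, lotion, cream_jar, tape, phone, eraser from where it was at the start of the episode above 0.03 m).
Of soap1, soap2, soap3, soap4, soap5, soap6 only 4 to 6 are there at a start; the rules pass over those that are not, and their reading is None.
At some moment in a run one of tray may be knocked a few centimetres aside while the robot is not near it.
Once in a run the grip may slacken for a moment while it holds something.
It also fails if it takes over 210 s, if anything falls off the work surface, if the arm or the gripper's body presses on something with over 40 N, if the wrist force passes 120 N, or if a joint passes its speed limit or range.

## Working session

There is one attempt and no reset: what is moved stays moved. The work goes in short steps, Python scripts to look and compute and a tool call to move; the robot and the scene stay as the last step left them, time stands still between calls to the robot, and variables do not carry over. Pictures are saved under pics/ and viewed, at most 14 in all, crops included, and the job is handed in when it is done.

Besides the shell and the picture viewer there is one more tool, called after ">>>" by a JSON object that holds its "name" and its "arguments". drive_tool: Moves the arm, as the interface text tells. Its arguments: {"type":"object","properties":{"series":{"type":"array"}},"required":["series"]}

```bash
mkdir -p pics; cat > h.py <<'E'
import numpy as np, cv2
from bench import robot, imaging
from scipy.spatial.transform import Rotation as R
def snap(n,f=None):
    c=imaging.get_calibration(n); im=imaging.snapshot(n)
    if f: cv2.imwrite('pics/'+f,im[:,:,::-1])
    return im,c
def ray(c,u,v):
    K=np.array(c['intrinsics']); d=np.linalg.inv(K)@[u,v,1]; d=d*[1,-1,-1]
    return np.array(c['position']), np.array(c['rotation'])@d
def onz(c,u,v,z):
    p,d=ray(c,u,v); return p+d*(z-p[2])/d[2]
def proj(c,P):
    q=np.array(c['rotation']).T@(np.array(P)-c['position']); q=q*[1,-1,-1]; q=np.array(c['intrinsics'])@q; return q[:2]/q[2]
def tri(c1,a,c2,b):
    p,d=ray(c1,*a); q,e=ray(c2,*b)
    t=np.linalg.lstsq(np.c_[d,-e],q-p,rcond=None)[0]; x,y=p+d*t[0],q+e*t[1]
    return (x+y)/2, np.linalg.norm(x-y)
E
python3 - <<'E'
from h import *
for n in('scene','top','wrist'):
    im,c=snap(n,n+'0.png'); print(n,c)
print(robot.get_obs())
E
```

```text
scene {'intrinsics': array([[520.39057798,   0.        , 323.6626003 ],
       [  0.        , 520.39057798, 236.85970229],
       [  0.        ,   0.        ,   1.        ]]), 'position': array([0.82922971, 0.66243486, 1.04621571]), 'rotation': array([0.64188967, 0.0083903 , 2.70099707])}
top {'intrinsics': array([[439.51775712,   0.        , 324.93620595],
       [  0.        , 439.51775712, 236.75644276],
       [  0.        ,   0.        ,   1.        ]]), 'position': array([ 0.27689844, -0.00322804,  1.22256453]), 'rotation': array([ 0.20542913,  0.00302686, -1.52012017])}
wrist {'intrinsics': array([[335.15795298,   0.        , 316.11148051],
       [  0.        , 335.15795298, 245.05901393],
       [  0.        ,   0.        ,   1.        ]]), 'position': array([0.0550603 , 0.5504088 , 0.38315782]), 'rotation': array([-0.24512429,  0.00178711,  1.34244752])}
{'time': 0.15, 'joint_positions': array([ 1.23989515e+00,  8.77714645e-02,  1.37189906e+00,  1.57053890e-05,
        1.68359268e+00, -1.03116412e-01]), 'qvel': array([ 0.0008039 , -0.0034181 , -0.00212654, -0.00021157, -0.00136061,
        0.00126223]), 'joint_torque': array([ 1.96288740e-03, -3.40643334e+01, -3.02794182e+01,  7.17831147e-02,
        3.05310404e-02, -1.05774413e-04]), 'tool_pos': array([0.12408587, 0.5354316 , 0.22958462]), 'ee_rot': array([-3.13993258e+00, -1.87481804e-04,  2.91380949e+00]), 'wrist_force': array([-0.54050614, -0.30842535, -0.81369365]), 'wrist_torque': array([ 0.03563415, -0.05251505, -0.01163892]), 'finger_force': 0.0, 'width': 0.09384628229386655}
```

View pics/top0.png

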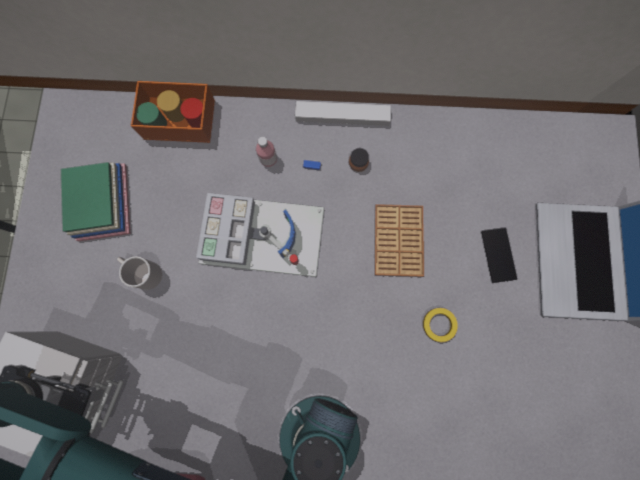

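View pics/scene0.png

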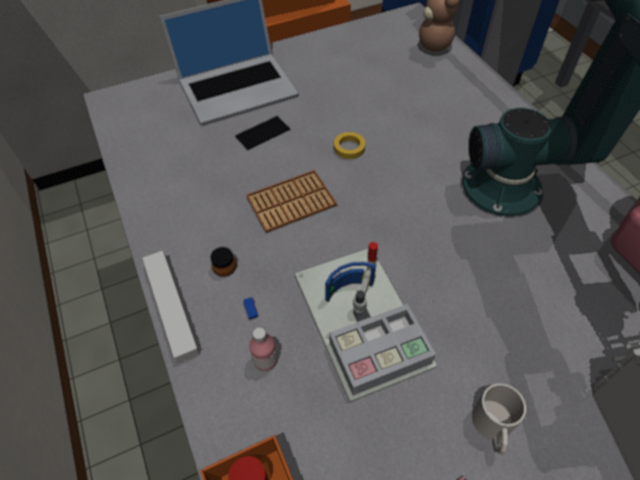

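The top view shows the press with its mould (215,205)-(250,260), four bars (pink, cream, cream, mint), the red knob at (294,259) and the tray around (400,240). The scene view shows the same, with the knob at (372,250).

```bash
cat >> h.py <<'E'
_ray=ray
def ray(c,u,v):
    K=np.array(c['intrinsics']); d=np.linalg.inv(K)@[u,v,1]; d=d*[1,-1,-1]
    return np.array(c['position']), R.from_euler('xyz',c['rotation']).as_matrix()@d
def proj(c,P):
    q=R.from_euler('xyz',c['rotation']).as_matrix().T@(np.array(P)-c['position']); q=q*[1,-1,-1]; q=np.array(c['intrinsics'])@q; return q[:2]/q[2]
def blobs(im,lo,hi,amin=30,roi=None):
    h=cv2.cvtColor(im,cv2.COLOR_RGB2HSV); m=cv2.inRange(h,np.array(lo),np.array(hi))
    if roi: z=np.zeros_like(m); a,b,c,d=roi; z[b:d,a:c]=m[b:d,a:c]; m=z
    cs,_=cv2.findContours(m,cv2.RETR_EXTERNAL,cv2.CHAIN_APPROX_NONE)
    return sorted([(cv2.contourArea(k),cv2.minAreaRect(k),k) for k in cs if cv2.contourArea(k)>amin],key=lambda t:-t[0])
E
python3 - <<'E'
from h import *
ims={n:(cv2.imread(f'pics/{n}0.png')[:,:,::-1].copy(),imaging.get_calibration(n)) for n in('top','scene')}
it,ct=ims['top']; is_,cs=ims['scene']
red=blobs(it,(0,150,100),(6,255,255),10,(270,230,310,280)); rs=blobs(is_,(0,150,100),(6,255,255),10,(350,230,390,280))
print([(b[0],b[1]) for b in red],[(b[0],b[1]) for b in rs])
tr=blobs(it,(5,90,60),(25,255,255),300,(350,190,450,290)); trs=blobs(is_,(5,90,60),(25,255,255),300,(230,160,350,240))
for nm,bb,c in(('top',tr,ct),('scene',trs,cs)):
    b=bb[0]; box=cv2.boxPoints(b[1]) if nm=='top' else cv2.approxPolyDP(b[2],8,True)[:,0]
    P=[onz(c,*p,.012) for p in box.astype(float)]; print(nm,box.round(1).tolist(),np.round(P,3).tolist(), np.mean(P,0).round(3))
for nm,im,c,roi in(('top',it,ct,(190,185,330,280)),('scene',is_,cs,(290,240,440,400))):
    for b in blobs(im,(0,25,110),(95,255,255),25,roi): print(nm,b[0],np.round(b[1][0],1),im[int(b[1][0][1]),int(b[1][0][0])],onz(c,*b[1][0],.059).round(3))
# white base
b=blobs(it,(0,0,185),(180,40,255),300,(190,185,330,285))
for k in b[:3]: print(k[0],cv2.boxPoints(k[1]).round(1).tolist(),[onz(ct,*p,.012).round(3).tolist() for p in cv2.boxPoints(k[1]).astype(float)])
cv2.imwrite('pics/z.png',cv2.resize(it[180:285,190:330],None,fx=5.5,fy=5.5,interpolation=cv2.INTER_CUBIC)[:,:,::-1])
E
```

```text
[(19.5, ((293.5, 258.5), (5.0, 5.0), 90.0))] [(36.5, ((372.5, 246.0), (6.0, 7.0), 90.0))]
top [[375.0, 205.0], [423.0, 205.0], [423.0, 276.0], [375.0, 276.0]] [[0.628, -0.125, 0.012], [0.635, -0.262, 0.012], [0.432, -0.263, 0.012], [0.425, -0.13, 0.012]] [ 0.53  -0.195  0.012]
scene [[314, 171], [247, 194], [266, 231], [335, 205]] [[0.435, -0.256, 0.012], [0.63, -0.256, 0.012], [0.63, -0.12, 0.012], [0.437, -0.121, 0.012]] [ 0.533 -0.188  0.012]
top 176.5 [209.  246.8] [135 158 142] [0.476 0.323 0.059]
top 50.5 [292.5 258. ] [177  71  71] [0.456 0.096 0.059]
scene 307.5 [388.2 357.6] [149 146 128] [0.534 0.323 0.059]
scene 295.5 [413.6 347.8] [101 129 107] [0.477 0.326 0.059]
scene 287.0 [348.9 339.6] [150 144 125] [0.588 0.253 0.059]
scene 41.0 [372.9 245.2] [149  31  27] [0.429 0.063 0.059]
```

View pics/z.png

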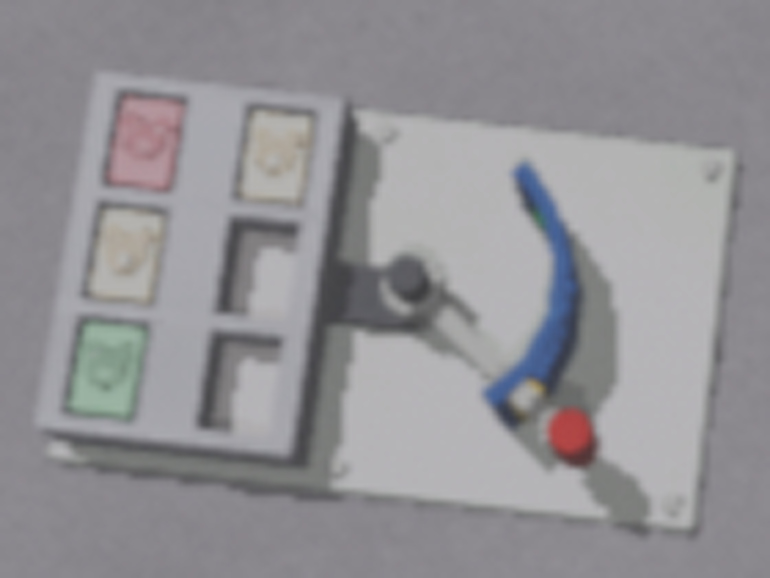

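The crop shows four bars (pink, cream and mint in the far column, cream in the near column) and the lever in the yellow notch. The mould corners are at crop pixels (97,72), (350,97), (298,460) and (40,428), and the base's right corners at (735,150) and (693,530).

```bash
python3 - <<'E'
from h import *
ct=imaging.get_calibration('top'); cs=imaging.get_calibration('scene')
f=lambda u,v:(190+u/5.5-.4,180+v/5.5-.4)
m=[onz(ct,*f(*p),.06) for p in((97,72),(350,97),(298,460),(40,428))]
print('mould',np.round(m,3).tolist(),np.mean(m,0).round(4))
e=[(m[0]-m[3]),(m[1]-m[2])]; print([np.arctan2(k[1],k[0]).round(3) for k in e],[np.linalg.norm(k).round(3) for k in e])
e=[(m[0]-m[1]),(m[3]-m[2])]; print([np.arctan2(-k[0],k[1]).round(3) for k in e],[np.linalg.norm(k).round(3) for k in e])
b=[onz(ct,*f(*p),.012) for p in((735,150),(693,530))];k=b[0]-b[1];print('base',np.round(b,3).tolist(),np.arctan2(k[1],k[0]),np.linalg.norm(k))
# bars tri
for t,s in(((122,250),(388.2,357.6)),((106,369),(413.6,347.8)),((275,155),(348.9,339.6))):
    print('bar',tri(ct,f(*t),cs,s))
print('knob',tri(ct,(293,258),cs,(372.5,246)), 'topface',onz(ct,*f(571,433),.11))
E
```

```text
mould [[0.627, 0.344, 0.06], [0.62, 0.215, 0.06], [0.436, 0.225, 0.06], [0.445, 0.352, 0.06]] [0.5318 0.2841 0.06  ]
[np.float64(-0.048), np.float64(-0.053)] [np.float64(0.182), np.float64(0.184)]
[np.float64(-0.052), np.float64(-0.074)] [np.float64(0.128), np.float64(0.127)]
base [[0.615, 0.022, 0.012], [0.417, 0.033, 0.012]] -0.054822450151793635 0.1988388783912408
bar (array([0.53513093, 0.3221981 , 0.05957934]), np.float64(0.0017878541276833445))
bar (array([0.47616028, 0.32475089, 0.05547281]), np.float64(0.0009635198684113735))
bar (array([0.58808308, 0.25164522, 0.05663796]), np.float64(0.001999795926430428))
knob (array([0.44911956, 0.09162911, 0.10396015]), np.float64(0.0012369079768244195)) topface [0.44788121 0.08960934 0.11      ]
```

```bash
cat >> h.py <<'E'
def go(p,psi):
    o=robot.get_obs(); M=R.from_euler('xyz',o['ee_rot']); T=R.from_euler('xyz',[np.pi,0,psi])
    s=M.inv().apply(np.array(p)-o['tool_pos']); r=(M.inv()*T).as_rotvec()
    print('t',round(o['time'],2),'pos',o['tool_pos'].round(4),'yaw',o['ee_rot'].round(3),'w',round(o['width'],4),'| shift',s.round(4),'turn',r.round(3))
E
python3 -c "
from h import *
go((.449,.0905,.2),.868)"
```

```text
t 0.15 pos [0.1241 0.5354 0.2296] yaw [-3.14  -0.     2.914] w 0.0938 | shift [-0.417  -0.36    0.0301] turn [-1.000e-03  2.000e-03  2.046e+00]
```

>>> {"name": "drive_tool", "arguments": {"series": [[0.05,[-0.046,-0.04,0],[0,0,0.18]],[0.05,[-0.092,-0.08,0],[0,0,0.36]],[0.05,[-0.138,-0.12,0],[0,0,0.54]],[0.05,[-0.184,-0.16,0],[0,0,0.72]],[0.05,[-0.23,-0.2,0],[0,0,0.9]]]}}

```text
time: 0.78
tool_pos: [0.3037, 0.2873, 0.2303]
ee_rot: [3.141, -0.0, 2.008]
wrist_force: [0.3, 0.4, -0.0]
width: 0.0509
finger_force: 0.0
```

```bash
python3 -c "
from h import *
go((.449,.0905,.2),.868)"
```

```text
t 0.78 pos [0.3037 0.2873 0.2303] yaw [ 3.141 -0.     2.008] w 0.0509 | shift [-0.2398  0.0482  0.0303] turn [ 0.   -0.    1.14]
```

>>> {"name": "drive_tool", "arguments": {"series": [[0.05,[-0.05,0.01,0.005],[0,0,0.18]],[0.05,[-0.1,0.02,0.01],[0,0,0.36]],[0.05,[-0.15,0.03,0.02],[0,0,0.54]],[0.05,[-0.2,0.04,0.025],[0,0,0.72]],[0.05,[-0.24,0.048,0.03],[0,0,0.9]]]}}

```text
time: 1.4
tool_pos: [0.45, 0.091, 0.1999]
ee_rot: [-3.141, 0.0, 1.107]
wrist_force: [-0.3, -0.1, 1.0]
width: 0.05
finger_force: 0.0
```

>>> {"name": "drive_tool", "arguments": {"series": [[0.05,[0,0,0],[0,0,0.12]],[0.05,[0,0,0],[0,0,0.24]],[0.05,[0,0,0],[0,0,0.24]]]}}

```text
time: 1.78
tool_pos: [0.4492, 0.0926, 0.2001]
ee_rot: [-3.141, 0.0, 0.875]
wrist_force: [-0.4, -0.4, 0.2]
width: 0.0502
finger_force: 0.0
```

```bash
python3 - <<'E'
from h import *
im,c=snap('wrist','w1.png')
go((.449,.0905,.12),.868)
for b in blobs(im,(0,150,80),(8,255,255),60): print(b[0],b[1],onz(c,*b[1][0],.11))
print(proj(c,(.449,.0905,.11)),proj(c,(.524,.177,.06)))
E
```

```text
t 1.82 pos [0.4492 0.0927 0.2002] yaw [-3.141  0.     0.876] w 0.05 | shift [-0.0018  0.0014  0.0802] turn [-0.001  0.     0.008]
776.5 ((318.0, 251.0), (38.0, 26.0), 90.0) [0.45243496 0.09413953 0.11      ]
[317.59474397 257.37248218] [320.03281272 105.89884829]
```

View pics/w1.png

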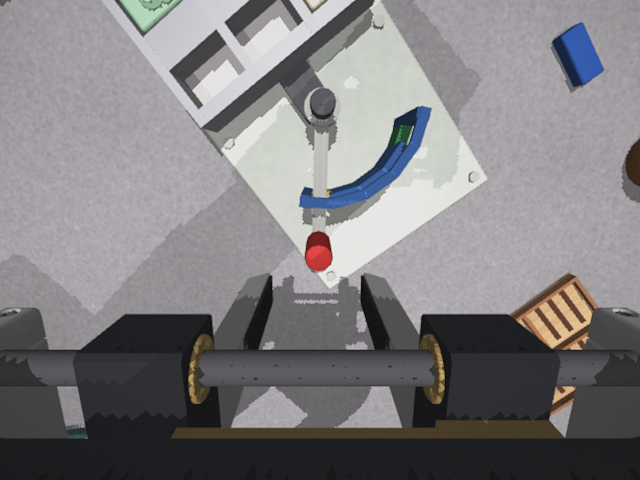

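The knob's top face is at (319,259), within 2 px of the prediction, and lies between the open fingers. I can descend and grip.

>>> {"name": "drive_tool", "arguments": {"series": [[0.05,[-0.002,0.001,0.05],[0,0,0.008]],[0.05,[-0.002,0.001,0.09],[0,0,0.008]],[0.05,[-0.002,0.001,0.102],[0,0,0.008]],[0.05,[-0.002,0.001,0.102],[0,0,0.008]]]}}

```text
time: 2.33
tool_pos: [0.4487, 0.0907, 0.0984]
ee_rot: [-3.141, 0.001, 0.867]
wrist_force: [-0.2, -0.1, 0.2]
width: 0.0501
finger_force: 0.0
```

>>> {"name": "drive_tool", "arguments": {"series": [[0.0,[0,0,0],[0,0,0]],[0.0,[0,0,0],[0,0,0]],[0.0,[0,0,0],[0,0,0]],[0.0,[0,0,0],[0,0,0]]]}}

```text
time: 2.82
tool_pos: [0.4494, 0.0906, 0.0992]
ee_rot: [3.14, -0.001, 0.866]
wrist_force: [0.2, -0.5, 2.6]
width: 0.0214
finger_force: 30.0
```

>>> {"name": "drive_tool", "arguments": {"series": [[0.0,[0,0,-0.012],[0,0,0]],[0.0,[0,0,-0.022],[0,0,0]],[0.0,[0,0,-0.022],[0,0,0]]]}}

```text
time: 3.2
tool_pos: [0.4492, 0.0908, 0.1214]
ee_rot: [3.141, -0.001, 0.866]
wrist_force: [1.9, 2.2, -2.5]
width: 0.0218
finger_force: 30.0
```

```bash
python3 - <<'E'
from h import *
o=robot.get_obs(); p=o['tool_pos']; psi0=o['ee_rot'][2]
print(o['wrist_force'],o['width'])
# pivot = tool + .115 * tool x direction ; arcs in tool axes at start
M=R.from_euler('xyz',o['ee_rot']); piv=p[:2]+.115*np.array([np.cos(psi0),np.sin(psi0)]); print('pivot',piv)
def k(d,ref): # shift for total swing d relative to ref swing, axes at ref
    a=d-ref; return (.115*(1-np.cos(a)), -.115*np.sin(a))  # tool x, tool y(=right of x)
for a in(.16,.32,.48,.64,.8): 
    v=np.array([np.cos(psi0+a),np.sin(psi0+a)]); w=piv-.115*v; print(a,M.inv().apply(np.r_[w-p[:2],0]).round(4))
E
```

```text
[ 1.91823425  2.21274395 -2.50558632] 0.021768648984953856
pivot [0.52367766 0.17841196]
0.16 [0.0015 0.0183 0.    ]
0.32 [0.0058 0.0362 0.    ]
0.48 [0.013  0.0531 0.    ]
0.64 [0.0228 0.0687 0.0001]
0.8 [0.0349 0.0825 0.0001]
```

>>> {"name": "drive_tool", "arguments": {"series": [[0.0,[0.001,0.015,0],[0,0,-0.13]],[0.0,[0.004,0.0295,0],[0,0,-0.26]],[0.0,[0.0087,0.0437,0],[0,0,-0.39]],[0.0,[0.0152,0.057,0],[0,0,-0.52]],[0.0,[0.0235,0.0696,0],[0,0,-0.65]]]}}

```text
time: 3.82
tool_pos: [0.5164, 0.0626, 0.1196]
ee_rot: [-3.139, 0.002, 1.519]
wrist_force: [-1.7, -0.4, -2.0]
width: 0.0213
finger_force: 30.0
```

>>> {"name": "drive_tool", "arguments": {"series": [[0.0,[0.001,0.015,0],[0,0,-0.13]],[0.0,[0.004,0.0295,0],[0,0,-0.26]],[0.0,[0.0087,0.0437,0],[0,0,-0.39]],[0.0,[0.0152,0.057,0],[0,0,-0.52]],[0.0,[0.0235,0.0696,0],[0,0,-0.65]]]}}

```text
time: 4.45
tool_pos: [0.5878, 0.0811, 0.1195]
ee_rot: [-3.138, 0.002, 2.169]
wrist_force: [1.3, -2.4, -3.1]
width: 0.0217
finger_force: 30.0
```

```bash
python3 - <<'E'
from h import *
o=robot.get_obs(); p=o['tool_pos']; print(p,o['wrist_force'],o['width'])
d=p[:2]-[.52368,.17841]; print(np.linalg.norm(d), np.arctan2(d[1],d[0])-(-2.274))
E
```

```text
[0.58781463 0.08105876 0.11948392] [ 1.30373896 -2.35768339 -3.11381508] 0.02166765139566006
0.11657836218731088 1.2857377483849939
```

>>> {"name": "drive_tool", "arguments": {"series": [[0.0,[0,0.0015,0],[0,0,0]],[0.0,[0,0.0015,0.01],[0,0,0]],[0.0,[0,0.0015,0.021],[0,0,0]],[0.0,[0,0.0015,0.022],[0,0,0]],[0.0,[0,0.0015,0.022],[0,0,0]]]}}

```text
time: 5.08
tool_pos: [0.5896, 0.0822, 0.0998]
ee_rot: [3.141, 0.004, 2.163]
wrist_force: [2.5, -5.5, 1.5]
width: 0.0213
finger_force: 30.0
```

>>> {"name": "drive_tool", "arguments": {"series": [[0.05,[0,0,0],[0,0,0]],[0.05,[0,0,0],[0,0,0]],[0.05,[0,0,-0.05],[0,0,0]],[0.05,[0,0,-0.11],[0,0,0]],[0.05,[0,0,-0.16],[0,0,0]]]}}

```text
time: 5.7
tool_pos: [0.5888, 0.0846, 0.2608]
ee_rot: [3.14, -0.0, 2.166]
wrist_force: [-0.2, 0.0, 0.5]
width: 0.0499
finger_force: 0.0
```

```bash
python3 - <<'E'
from h import *
im,c=snap('wrist','w2.png')
go((.535,.285,.24),3.089)
for b in blobs(im,(0,150,80),(8,255,255),60): print(b[0],b[1],onz(c,*b[1][0],.11))
piv=np.array([.5237,.1784]);
for l in(0,.017): print(proj(c,(.5237+.115*np.cos(-.974),.1784+.115*np.sin(-.974),.11+l)))
E
```

```text
t 5.75 pos [0.5912 0.0847 0.2692] yaw [3.129 0.006 2.166] w 0.0499 | shift [0.1976 0.0655 0.0288] turn [ 0.009  0.012 -0.923]
463.5 ((315.0, 236.5), (29.0, 20.0), 90.0) [0.58607668 0.08489229 0.11      ]
[316.03423319 239.22060588]
[316.05499353 243.56035446]
```

View pics/w2.png

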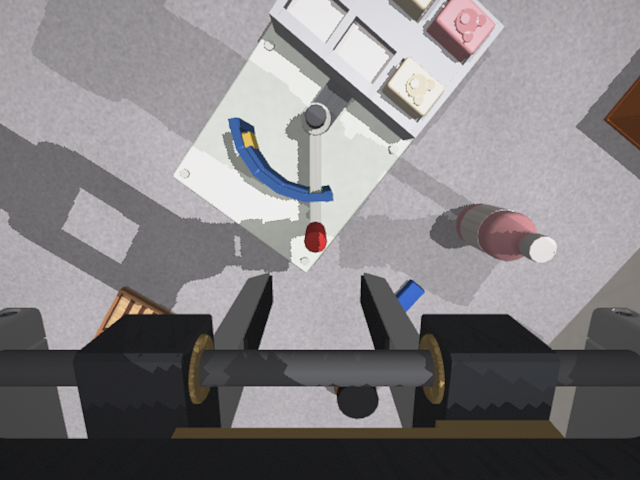

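The lever arm now lies in the green notch, with the knob at (315,237), and the floor has risen with the bars standing proud. I'll move over the mould next.

>>> {"name": "drive_tool", "arguments": {"series": [[0.05,[0.04,0.013,0.005],[0,0,-0.18]],[0.05,[0.08,0.026,0.01],[0,0,-0.36]],[0.05,[0.12,0.039,0.015],[0,0,-0.54]],[0.05,[0.16,0.052,0.02],[0,0,-0.73]],[0.05,[0.198,0.066,0.025],[0,0,-0.923]]]}}

```text
time: 6.38
tool_pos: [0.5316, 0.2866, 0.2329]
ee_rot: [3.141, -0.001, 3.087]
wrist_force: [0.1, 0.7, 0.2]
width: 0.0499
finger_force: 0.0
```

>>> {"name": "drive_tool", "arguments": {"series": [[0.05,[0,0,0],[0,0,0]],[0.05,[0,0,0],[0,0,0]]]}}

```text
time: 6.62
tool_pos: [0.5326, 0.2846, 0.2333]
ee_rot: [-3.141, -0.0, 3.079]
wrist_force: [1.2, -0.5, -0.1]
width: 0.0501
finger_force: 0.0
```

```bash
python3 - <<'E'
from h import *
im,c=snap('wrist','w3.png'); t,ct=snap('top','t3.png')
o=robot.get_obs(); print(o['tool_pos'],o['ee_rot'])
for l in((-58,33),(0,33),(58,33),(58,-33)):
    P=np.r_[np.array([.532,.286])+R.from_euler('z',-.053).apply([l[0]/1e3,l[1]/1e3,0])[:2],.081]; print(l,P.round(3),proj(c,P).round(0))
for nm,i,cc,roi in(('w',im,c,None),('t',t,ct,(190,180,265,275))):
  for b in blobs(i,(0,22,120),(95,255,255),60 if nm=='t' else 600,roi): print(nm,b[0],np.round(b[1][0],1),i[int(b[1][0][1]),int(b[1][0][0])],round(b[1][2],1),onz(cc,*b[1][0],.081).round(4))
E
```

```text
[0.5331269  0.28385448 0.23367001] [-3.14153947e+00  3.05158305e-04  3.07842871e+00]
(-58, 33) [0.476 0.322 0.081] [355. 175.]
(0, 33) [0.534 0.319 0.081] [354. 238.]
(58, 33) [0.592 0.316 0.081] [353. 296.]
(58, -33) [0.588 0.25  0.081] [286. 297.]
w 1709.5 [354.9 173.8] [219 240 224] 2.0 [0.4749 0.3217 0.081 ]
w 1283.0 [286.  291.5] [240 233 216] 90.0 [0.583  0.2508 0.081 ]
w 1176.5 [353. 235.] [240 236 222] 90.0 [0.5307 0.318  0.081 ]
w 977.5 [620.2 249.5] [200 193 174] 6.8 [0.5605 0.5692 0.081 ]
t 96.0 [240.1 206.5] [176 168 155] 8.7 [0.5859 0.2447 0.081 ]
```

View pics/w3.png

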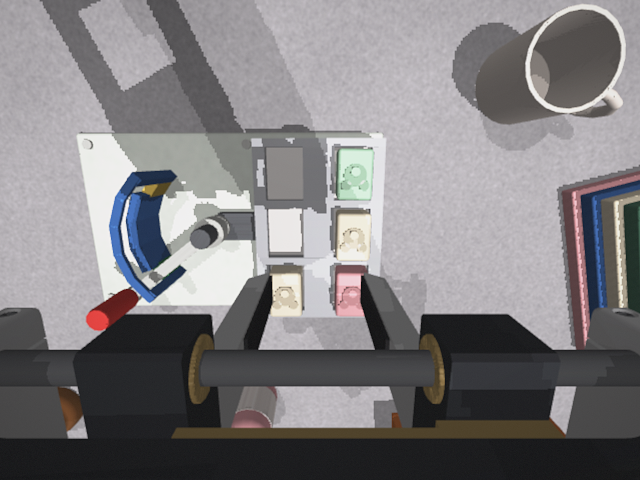

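The bars sit where predicted: mint (355,174), cream (353,236), pink (353,296) and near cream (286,297). I'll pick the near cream bar first.

>>> {"name": "drive_tool", "arguments": {"series": [[0.052,[-0.04,-0.02,0.03],[0,0,-0.01]],[0.052,[-0.057,-0.0305,0.07],[0,0,-0.01]],[0.052,[-0.057,-0.0305,0.11],[0,0,-0.01]],[0.052,[-0.057,-0.0305,0.12],[0,0,-0.01]],[0.052,[-0.057,-0.0305,0.12],[0,0,-0.01]]]}}

```text
time: 7.35
tool_pos: [0.588, 0.2504, 0.1138]
ee_rot: [3.142, -0.0, 3.09]
wrist_force: [-0.6, 0.7, 0.2]
width: 0.0524
finger_force: 0.0
```

```bash
python3 - <<'E'
from h import *
im,c=snap('wrist','w4.png')
go((.588,.25,.089),3.089)
E
```

```text
t 7.4 pos [0.5886 0.2509 0.1153] yaw [3.141e+00 2.000e-03 3.090e+00] w 0.0521 | shift [ 0.0006 -0.0009  0.0263] turn [0.001 0.002 0.001]
```

View pics/w4.png

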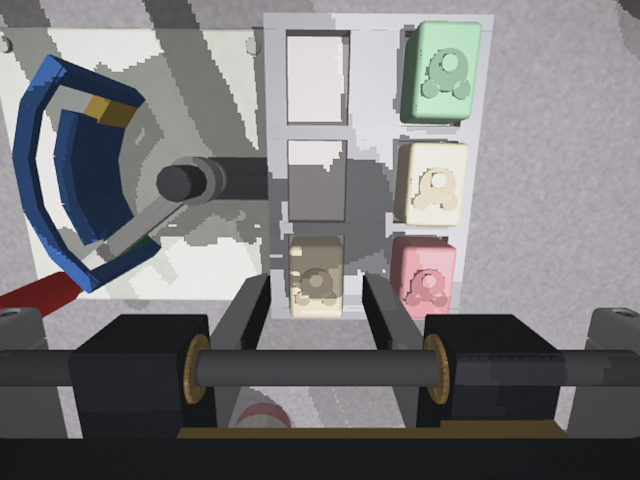

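The bar (317,277) is centred between the fingers, and the lever arm visibly sits in the green notch.

>>> {"name": "drive_tool", "arguments": {"series": [[0.052,[0,0,0.013],[0,0,0]],[0.052,[0,0,0.0255],[0,0,0]],[0.052,[0,0,0.0255],[0,0,0]]]}}

```text
time: 7.78
tool_pos: [0.5867, 0.2508, 0.0863]
ee_rot: [-3.141, -0.003, 3.091]
wrist_force: [0.2, 0.1, 0.6]
width: 0.0519
finger_force: 0.0
```

>>> {"name": "drive_tool", "arguments": {"series": [[0.02,[0,0,0],[0,0,0]],[0.02,[0,0,0],[0,0,0]],[0.02,[0,0,0],[0,0,0]],[0.02,[0,0,-0.02],[0,0,0]],[0.02,[0,0,-0.05],[0,0,0]]]}}

```text
time: 8.4
tool_pos: [0.5873, 0.2508, 0.1386]
ee_rot: [-3.141, -0.002, 3.091]
wrist_force: [0.6, -0.0, -0.3]
width: 0.0321
finger_force: 30.0
```

>>> {"name": "drive_tool", "arguments": {"series": [[0.02,[0,0,-0.04],[0,0,0]],[0.02,[0,0,-0.06],[0,0,0]]]}}

```text
time: 8.65
tool_pos: [0.5889, 0.2513, 0.2031]
ee_rot: [3.139, 0.006, 3.091]
wrist_force: [0.3, 0.0, -0.8]
width: 0.0317
finger_force: 30.0
```

```bash
cat >> h.py <<'E'
def tray():
    t,ct=snap('top','t_last.png'); s,cs=snap('scene','s_last.png'); out=[]
    for im,c,roi in((t,ct,(330,150,470,330)),(s,cs,(200,130,400,262))):
        b=blobs(im,(5,90,60),(25,255,255),30,roi); h=cv2.convexHull(np.vstack([k[2] for k in b if k[0]>100]))[:,0].astype(float)
        P=np.array([onz(c,*p,.012)[:2] for p in h]); r=cv2.minAreaRect((P*1000).astype(np.float32)); out.append(r)
        print('tray',np.round(r[0],1),np.round(r[1],1),round(r[2],1))
    return out
E
python3 - <<'E'
from h import *
tray(); print(robot.get_obs()['width'])
go((.598,-.16,.2),3.1416)
E
```

```text
tray [ 453.9 -217.3] [385.9 180.1] 16.7
tray [ 533.  -188.6] [199.5 139.2] 1.0
0.03197953694698681
t 8.75 pos [0.5895 0.2515 0.2036] yaw [3.138 0.008 3.091] w 0.032 | shift [-0.0293 -0.4106  0.0025] turn [ 0.003  0.008 -0.051]
```

>>> {"name": "drive_tool", "arguments": {"series": [[0.02,[-0.0034,-0.047,0],[0,0,-0.005]],[0.02,[-0.0068,-0.095,0],[0,0,-0.01]],[0.02,[-0.01,-0.142,0],[0,0,-0.015]],[0.02,[-0.0134,-0.189,0],[0,0,-0.02]],[0.02,[-0.0168,-0.236,0],[0,0,-0.025]]]}}

```text
time: 9.38
tool_pos: [0.592, 0.013, 0.1973]
ee_rot: [3.141, -0.001, 3.116]
wrist_force: [0.8, 1.2, -0.7]
width: 0.032
finger_force: 30.0
```

>>> {"name": "drive_tool", "arguments": {"series": [[0.02,[-0.004,-0.047,0],[0,0,-0.005]],[0.02,[-0.008,-0.095,0],[0,0,-0.01]],[0.02,[-0.012,-0.142,0],[0,0,-0.015]],[0.02,[-0.016,-0.189,0],[0,0,-0.02]],[0.02,[-0.02,-0.236,0],[0,0,-0.025]]]}}

```text
time: 10.0
tool_pos: [0.6061, -0.2234, 0.1972]
ee_rot: [3.141, -0.001, 3.141]
wrist_force: [0.8, 0.1, -0.5]
width: 0.0315
finger_force: 30.0
```

```bash
sed -i 's/(330,150,470,330)/(330,150,470,300)/' h.py; python3 - <<'E'
from h import *
im,c=snap('wrist','w5.png'); print(robot.get_obs()['width'])
tray()
go((.599,-.222,.046),3.1416)
for x in(-.101,.101):
  for y in(-.068,.068): print(proj(c,(.533+x,-.189+y,.012)))
E
```

```text
0.03183732009363203
tray [ 564.2 -150.9] [ 48.5 133.4] 89.0
tray [ 440.  -218.4] [421.7 187.1] 17.5
t 10.15 pos [ 0.6057 -0.2241  0.1966] yaw [ 3.141e+00 -2.000e-03  3.137e+00] w 0.0315 | shift [0.0064 0.0019 0.1506] turn [ 0.001 -0.002 -0.005]
[279.81558809  44.18933875]
[429.74651958  44.04357165]
[285.07222269 258.21549828]
[414.24967876 258.02618237]
```

View pics/w5.png

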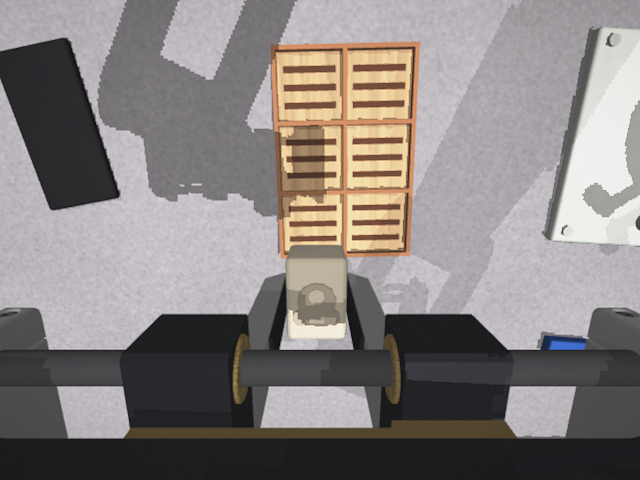

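The tray is intact, with corners (272,44), (419,42), (409,254) and (280,256), and the bar is held squarely. I'll turn those corners into a tray pose.

```bash
cat >> h.py <<'E'
def tray_from(c,px): # corners TL,TR,BR,BL in wrist view (near-robot edge on top)
    P=[onz(c,*p,.012)[:2] for p in px]; cen=np.mean(P,0); a=(P[3]-P[0])+(P[2]-P[1]); yaw=np.arctan2(a[1],a[0])
    print('tray',cen.round(4),'yaw',yaw.round(3),'sizes',[np.linalg.norm(P[i]-P[i-1]).round(3) for i in range(4)])
    for i in(-1,0,1):
        for j in(-1,1): print((i,j),(cen+R.from_euler('z',yaw).apply([.066*i,.066*j/2,0])[:2]).round(4),end=' ')
    return cen,yaw
def tray_w(im,c):
    b=blobs(im,(3,90,60),(25,255,255),150); h=cv2.convexHull(max(b,key=lambda k:cv2.contourArea(cv2.convexHull(k[2])))[2])
    q=cv2.approxPolyDP(h,12,True)[:,0]; print('hull',q.tolist())
    return q
E
python3 - <<'E'
from h import *
c=imaging.get_calibration('wrist'); im=cv2.imread('pics/w5.png')[:,:,::-1].copy()
tray_w(im,c); tray_from(c,[(272,44),(419,42),(409,254.),(280,256)])
E
```

```text
hull [[419, 42], [408, 255], [281, 257], [271, 45]]
tray [ 0.5304 -0.1965] yaw 0.011 sizes [np.float64(0.199), np.float64(0.133), np.float64(0.199), np.float64(0.135)]
(-1, -1) [ 0.4648 -0.2302] (-1, 1) [ 0.4641 -0.1642] (0, -1) [ 0.5308 -0.2295] (0, 1) [ 0.5301 -0.1635] (1, -1) [ 0.5968 -0.2288] (1, 1) [ 0.5961 -0.1628]
```

>>> {"name": "drive_tool", "arguments": {"series": [[0.02,[0.0077,-0.003,0.05],[0,0,-0.01]],[0.02,[0.0077,-0.003,0.1],[0,0,-0.01]],[0.02,[0.0077,-0.003,0.135],[0,0,-0.01]],[0.02,[0.0077,-0.003,0.151],[0,0,-0.01]],[0.02,[0.0077,-0.003,0.151],[0,0,-0.01]]]}}

```text
time: 10.78
tool_pos: [0.5988, -0.224, 0.0466]
ee_rot: [3.141, -0.001, -3.131]
wrist_force: [0.2, -0.2, 0.3]
width: 0.0316
finger_force: 30.0
```

```bash
python3 - <<'E'
from h import *
go((.598,-.227,.0445),3.15); o=robot.get_obs(); print(o['wrist_force'])
E
```

```text
t 10.78 pos [ 0.5988 -0.224   0.0466] yaw [ 3.141e+00 -1.000e-03 -3.131e+00] w 0.0316 | shift [ 0.0008 -0.003   0.0021] turn [ 0.001 -0.001  0.002]
[ 0.1614192  -0.20710071  0.2600605 ]
```

>>> {"name": "drive_tool", "arguments": {"series": [[0.02,[0,-0.002,0.002],[0,0,0]],[0.02,[0,-0.002,0.002],[0,0,0]],[0.052,[0,-0.002,0.002],[0,0,0]],[0.052,[0,-0.002,0.002],[0,0,0]],[0.052,[0,-0.002,-0.03],[0,0,0]]]}}

```text
time: 11.4
tool_pos: [0.5967, -0.2261, 0.0739]
ee_rot: [3.138, -0.006, -3.132]
wrist_force: [0.9, 0.0, -0.1]
width: 0.0519
finger_force: 0.0
```

>>> {"name": "drive_tool", "arguments": {"series": [[0.052,[0,0,-0.06],[0,0,0]],[0.052,[0,0,-0.12],[0,0,0]],[0.052,[0,0,-0.12],[0,0,0]]]}}

```text
time: 11.78
tool_pos: [0.6017, -0.2284, 0.2053]
ee_rot: [-3.135, 0.013, -3.132]
wrist_force: [-0.6, 0.1, -0.1]
width: 0.0517
finger_force: 0.0
```

```bash
python3 - <<'E'
from h import *
im,c=snap('wrist','w6.png')
go((.592,.316,.2),3.089); q=tray_w(im,c).astype(float)
s=sorted(q.tolist(),key=lambda p:p[1])
if len(s)==4:
    t=sorted(s[:2]);b=sorted(s[2:]); tray_from(c,[t[0],t[1],b[1],b[0]])
E
```

```text
t 11.82 pos [ 0.6003 -0.2278  0.2011] yaw [-3.138  0.007 -3.132] w 0.052 | shift [ 0.0033  0.5438 -0.0007] turn [-0.003  0.007  0.062]
hull [[426, 47], [412, 255], [287, 256], [280, 49]]
tray [ 0.5316 -0.1964] yaw 0.018 sizes [np.float64(0.2), np.float64(0.135), np.float64(0.2), np.float64(0.134)]
(-1, -1) [ 0.4662 -0.2306] (-1, 1) [ 0.465  -0.1646] (0, -1) [ 0.5322 -0.2294] (0, 1) [ 0.531  -0.1635] (1, -1) [ 0.5982 -0.2283] (1, 1) [ 0.597  -0.1623]
```

View pics/w6.png

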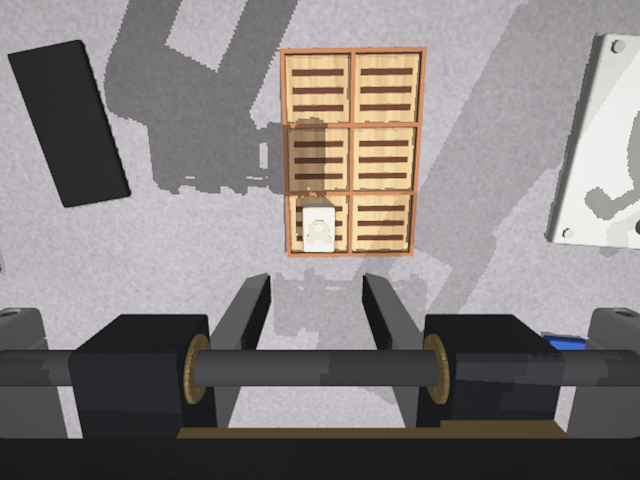

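The first bar lies centred in its compartment at (319,229). Next is the pink bar.

>>> {"name": "drive_tool", "arguments": {"series": [[0.052,[0,0.055,0],[0,0,0.006]],[0.052,[0.001,0.11,0],[0,0,0.012]],[0.052,[0.001,0.165,0],[0,0,0.018]],[0.052,[0.0015,0.22,0],[0,0,0.025]],[0.052,[0.0015,0.272,0],[0,0,0.031]]]}}

```text
time: 12.45
tool_pos: [0.5934, 0.0467, 0.1942]
ee_rot: [3.141, -0.004, 3.12]
wrist_force: [0.5, -0.6, 0.1]
width: 0.0524
finger_force: 0.0
```

>>> {"name": "drive_tool", "arguments": {"series": [[0.052,[0.002,0.055,0],[0,0,0.006]],[0.052,[0.004,0.11,0],[0,0,0.012]],[0.052,[0.006,0.165,0],[0,0,0.018]],[0.052,[0.008,0.22,0],[0,0,0.025]],[0.052,[0.01,0.272,0],[0,0,0.031]]]}}

```text
time: 13.08
tool_pos: [0.5895, 0.3185, 0.1939]
ee_rot: [-3.14, -0.004, 3.089]
wrist_force: [0.1, 0.0, -0.5]
width: 0.0519
finger_force: 0.0
```

>>> {"name": "drive_tool", "arguments": {"series": [[0.052,[0,0,0.04],[0,0,0]],[0.052,[0,0,0.07],[0,0,0]],[0.052,[0,0,0.07],[0,0,0]]]}}

```text
time: 13.45
tool_pos: [0.5876, 0.316, 0.1205]
ee_rot: [-3.136, -0.01, 3.089]
wrist_force: [-0.5, -0.6, -0.1]
width: 0.0521
finger_force: 0.0
```

```bash
python3 - <<'E'
from h import *
im,c=snap('wrist','w7.png')
go((.592,.316,.0885),3.089)
for nm,lo,hi in(('pink',(150,50,100),(180,255,255)),('mint',(40,35,100),(90,255,255))):
    for b in blobs(im,lo,hi,300): print(nm,b[0],b[1],onz(c,*b[1][0],.078).round(4))
print(proj(c,(.592,.316,.081)))
E
```

```text
t 13.5 pos [0.5891 0.3164 0.1236] yaw [-3.139 -0.006  3.089] w 0.0522 | shift [-0.0031 -0.0002  0.0351] turn [-0.003 -0.006 -0.   ]
pink 3671.0 ((317.4999694824219, 281.0), (50.99999237060547, 75.99998474121094), 0.0) [0.5884 0.3154 0.078 ]
mint 5203.5 ((319.5, 83.5), (93.0, 59.0), 90.0) [0.4757 0.3224 0.078 ]
[318.7621563 288.156117 ]
```

>>> {"name": "drive_tool", "arguments": {"series": [[0.052,[-0.002,0,0.02],[0,0,0]],[0.052,[-0.002,0,0.034],[0,0,0]],[0.052,[-0.002,0,0.034],[0,0,0]]]}}

```text
time: 13.88
tool_pos: [0.5919, 0.3164, 0.091]
ee_rot: [-3.14, -0.003, 3.088]
wrist_force: [0.1, -0.9, 0.0]
width: 0.052
finger_force: 0.0
```

>>> {"name": "drive_tool", "arguments": {"series": [[0.052,[0,0,0],[0,0,0]],[0.02,[0,0,0],[0,0,0]],[0.02,[0,0,0],[0,0,0]],[0.02,[0,0,0],[0,0,0]]]}}

```text
time: 14.38
tool_pos: [0.5931, 0.317, 0.0937]
ee_rot: [3.141, 0.001, 3.089]
wrist_force: [0.2, 0.5, 1.5]
width: 0.0319
finger_force: 30.0
```

>>> {"name": "drive_tool", "arguments": {"series": [[0.02,[0,0,-0.03],[0,0,0]],[0.02,[0,0,-0.07],[0,0,0]],[0.02,[0,0,-0.11],[0,0,0]],[0.02,[0,0,-0.11],[0,0,0]]]}}

```text
time: 14.88
tool_pos: [0.5945, 0.3178, 0.2082]
ee_rot: [3.137, 0.008, 3.089]
wrist_force: [0.4, 0.6, -0.9]
width: 0.0318
finger_force: 3.0
```

```bash
python3 - <<'E'
from h import *
t,ct=snap('top'); b=blobs(t,(5,90,60),(25,255,255),30,(330,150,470,300)); h=cv2.convexHull(np.vstack([k[2] for k in b if k[0]>100])); print(cv2.minAreaRect(h))
go((.532,-.2285,.2),-3.128)
E
```

```text
((399.0, 240.0), (70.0, 48.0), 90.0)
t 14.93 pos [0.5935 0.3173 0.2049] yaw [3.14  0.004 3.089] w 0.032 | shift [ 0.0326 -0.5483  0.0037] turn [ 0.002  0.004 -0.066]
```

>>> {"name": "drive_tool", "arguments": {"series": [[0.02,[0,0,0],[0,0,0]],[0.02,[0,0,0],[0,0,0]],[0.02,[0,0,0],[0,0,0]],[0.02,[0,0,0],[0,0,0]]]}}

```text
time: 15.42
tool_pos: [0.5926, 0.3169, 0.2023]
ee_rot: [-3.141, -0.001, 3.089]
wrist_force: [-0.1, -0.7, -0.1]
width: 0.0314
finger_force: 30.0
```

```bash
python3 - <<'E'
from h import *
im,c=snap('wrist','w8.png')
for b in blobs(im,(150,50,60),(180,255,255),300): print(b[0],b[1])
o=robot.get_obs(); print(o['wrist_force'],o['tool_pos'],o['width'])
E
```

```text
5099.5 ((316.5, 286.0), (90.0, 59.0), 90.0)
3857.0 ((578.4124755859375, 213.77011108398438), (74.25525665283203, 217.0663299560547), 13.967790603637695)
[-0.16546272  0.5349088  -0.69958013] [0.59266339 0.31692199 0.20256784] 0.031354096056736634
```

View pics/w8.png

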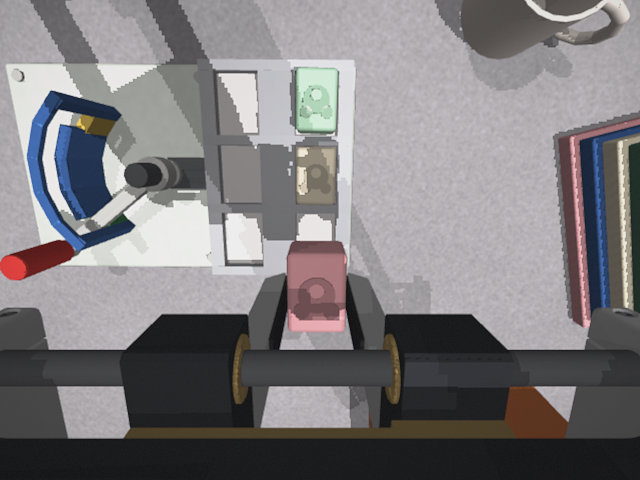

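The pink bar is still held straight at (316,286) and shows slightly smaller. It slipped about 1 cm down when the grip slackened, so I'll lower it with care.

>>> {"name": "drive_tool", "arguments": {"series": [[0.02,[0.003,-0.055,0],[0,0,-0.006]],[0.02,[0.006,-0.11,0],[0,0,-0.012]],[0.02,[0.01,-0.165,0],[0,0,-0.02]],[0.02,[0.013,-0.22,0],[0,0,-0.026]],[0.02,[0.016,-0.274,0],[0,0,-0.033]]]}}

```text
time: 16.1
tool_pos: [0.562, 0.0425, 0.2033]
ee_rot: [3.142, 0.001, 3.122]
wrist_force: [0.5, -0.3, -0.6]
width: 0.032
finger_force: 30.0
```

>>> {"name": "drive_tool", "arguments": {"series": [[0.02,[0.005,-0.055,0],[0,0,-0.006]],[0.02,[0.01,-0.11,0],[0,0,-0.012]],[0.02,[0.015,-0.165,0],[0,0,-0.02]],[0.02,[0.02,-0.22,0],[0,0,-0.026]],[0.02,[0.025,-0.273,0],[0,0,-0.033]]]}}

```text
time: 16.73
tool_pos: [0.5316, -0.2301, 0.2033]
ee_rot: [-3.141, 0.001, -3.128]
wrist_force: [0.2, -0.2, -0.4]
width: 0.0317
finger_force: 30.0
```

```bash
cat >> h.py <<'E'
def tray_top():
    t,ct=snap('top','tl.png'); b=blobs(t,(5,90,60),(25,255,255),30,(330,150,470,300)); h=cv2.convexHull(np.vstack([k[2] for k in b if k[0]>100])); print('top',cv2.boundingRect(h))
def tray_wq(f):
    im,c=snap('wrist',f); q=tray_w(im,c).astype(float); s=sorted(q.tolist(),key=lambda p:p[1])
    if len(s)==4: t=sorted(s[:2]);b=sorted(s[2:]); tray_from(c,[t[0],t[1],b[1],b[0]])
    return im,c
E
python3 - <<'E'
from h import *
im,c=tray_wq('w9.png')
for b in blobs(im,(150,50,60),(180,255,255),300): print(b[0],b[1])
for b in blobs(im,(0,0,215),(40,60,255),300): print('cream',b[0],b[1])
go((.532,-.2285,.055),-3.128)
cv2.imwrite('pics/w9c.png',im[:,:,::-1])
E
```

```text
hull [[282, 131], [420, 130], [407, 314], [286, 259]]
tray [ 0.5128 -0.197 ] yaw 0.017 sizes [np.float64(0.13), np.float64(0.135), np.float64(0.195), np.float64(0.149)]
(-1, -1) [ 0.4473 -0.2311] (-1, 1) [ 0.4462 -0.1651] (0, -1) [ 0.5133 -0.23  ] (0, 1) [ 0.5122 -0.164 ] (1, -1) [ 0.5793 -0.2289] (1, 1) [ 0.5782 -0.163 ] 5052.5 ((316.0, 286.0), (90.0, 60.0), 90.0)
cream 6398.5 ((597.362548828125, 208.3475341796875), (59.89817428588867, 183.43682861328125), 13.448614120483398)
t 16.77 pos [ 0.5302 -0.2369  0.2028] yaw [-3.135e+00 -1.000e-03 -3.135e+00] w 0.0314 | shift [-0.002   0.0093  0.1477] turn [-0.006 -0.001 -0.007]
```

View pics/w9c.png

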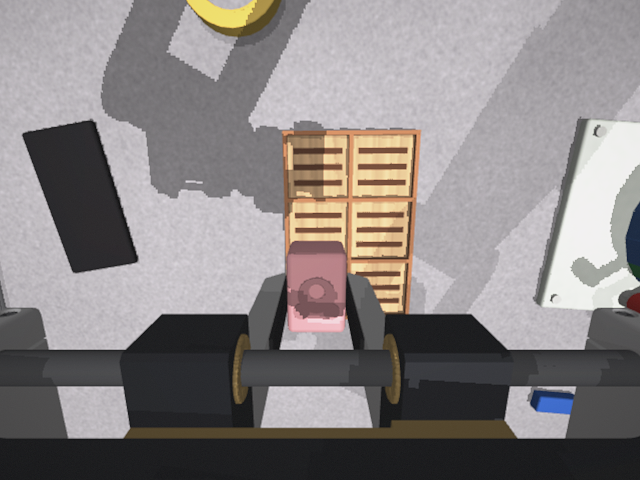

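The tray (corners (282,131), (420,130), (407,314)) has not moved. I'll lower the pink bar into the middle right-hand compartment.

>>> {"name": "drive_tool", "arguments": {"series": [[0.02,[0,0.001,0.05],[0,0,0]],[0.02,[0,0.001,0.1],[0,0,0]],[0.02,[0,0.001,0.13],[0,0,0]],[0.02,[0,0.001,0.14],[0,0,0]],[0.02,[0,0.001,0.14],[0,0,0]]]}}

```text
time: 17.4
tool_pos: [0.5321, -0.2272, 0.0632]
ee_rot: [3.141, -0.0, -3.128]
wrist_force: [-0.5, 0.4, -0.9]
width: 0.0318
finger_force: 30.0
```

>>> {"name": "drive_tool", "arguments": {"series": [[0.02,[0,0,0.003],[0,0,0]],[0.02,[0,0,0.006],[0,0,0]],[0.02,[0,0,0.006],[0,0,0]]]}}

```text
time: 17.77
tool_pos: [0.5321, -0.2273, 0.0575]
ee_rot: [-3.141, 0.001, -3.128]
wrist_force: [0.2, -0.2, -0.1]
width: 0.0317
finger_force: 30.0
```

>>> {"name": "drive_tool", "arguments": {"series": [[0.02,[0,0,0.003],[0,0,0]],[0.02,[0,0,0.003],[0,0,0]]]}}

```text
time: 18.02
tool_pos: [0.5317, -0.2271, 0.0537]
ee_rot: [3.141, -0.0, -3.128]
wrist_force: [0.6, -0.0, -0.7]
width: 0.0319
finger_force: 30.0
```

>>> {"name": "drive_tool", "arguments": {"series": [[0.02,[0,0,0.003],[0,0,0]],[0.02,[0,0,0.003],[0,0,0]]]}}

```text
time: 18.27
tool_pos: [0.5317, -0.2271, 0.0505]
ee_rot: [3.141, -0.001, -3.128]
wrist_force: [-0.1, 0.2, 0.7]
width: 0.0317
finger_force: 30.0
```

>>> {"name": "drive_tool", "arguments": {"series": [[0.02,[0,0,0.002],[0,0,0]],[0.02,[0,0,0.002],[0,0,0]]]}}

```text
time: 18.52
tool_pos: [0.5319, -0.2272, 0.0488]
ee_rot: [3.141, -0.0, -3.128]
wrist_force: [0.1, -0.3, -0.6]
width: 0.0318
finger_force: 30.0
```

>>> {"name": "drive_tool", "arguments": {"series": [[0.02,[0,0,0.002],[0,0,0]],[0.02,[0,0,0.002],[0,0,0]]]}}

```text
time: 18.77
tool_pos: [0.532, -0.2273, 0.0487]
ee_rot: [-3.141, 0.0, -3.128]
wrist_force: [-3.2, 0.7, 6.3]
width: 0.0316
finger_force: 30.0
```

>>> {"name": "drive_tool", "arguments": {"series": [[0.052,[0,0,0],[0,0,0]],[0.052,[0,0,0],[0,0,0]],[0.052,[0,0,-0.05],[0,0,0]],[0.052,[0,0,-0.11],[0,0,0]],[0.052,[0,0,-0.152],[0,0,0]]]}}

```text
time: 19.4
tool_pos: [0.5325, -0.2275, 0.2017]
ee_rot: [-3.14, 0.003, -3.128]
wrist_force: [0.6, -0.8, 0.4]
width: 0.052
finger_force: 0.0
```

```bash
python3 - <<'E'
from h import *
t,ct=snap('top','t10.png'); im,c=snap('wrist','w10.png')
for b in blobs(im,(150,50,60),(180,255,255),300): print(b[0],b[1],onz(c,*b[1][0],.03))
E
```

```text
384.0 ((319.0, 230.0), (22.0, 24.0), 90.0) [ 0.53321586 -0.22808421  0.03      ]
```

>>> {"name": "drive_tool", "arguments": {"series": [[0.052,[-0.001,0.055,0],[0,0,0.006]],[0.052,[-0.002,0.11,0],[0,0,0.012]],[0.052,[-0.003,0.165,0],[0,0,0.02]],[0.052,[-0.004,0.22,0],[0,0,0.026]],[0.052,[-0.0047,0.273,0],[0,0,0.033]]]}}

```text
time: 20.12
tool_pos: [0.5322, 0.0476, 0.1972]
ee_rot: [3.141, -0.002, 3.122]
wrist_force: [0.6, -0.7, 0.5]
width: 0.0519
finger_force: 0.0
```

>>> {"name": "drive_tool", "arguments": {"series": [[0.052,[0.001,0.055,0],[0,0,0.006]],[0.052,[0.002,0.11,0],[0,0,0.012]],[0.052,[0.003,0.165,0],[0,0,0.02]],[0.052,[0.004,0.22,0],[0,0,0.026]],[0.052,[0.0045,0.273,0],[0,0,0.033]]]}}

```text
time: 20.75
tool_pos: [0.5332, 0.3205, 0.197]
ee_rot: [-3.14, -0.002, 3.089]
wrist_force: [1.3, -0.4, 0.1]
width: 0.052
finger_force: 0.0
```

>>> {"name": "drive_tool", "arguments": {"series": [[0.052,[0,0,0.04],[0,0,0]],[0.052,[0,0,0.07],[0,0,0]],[0.052,[0,0,0.07],[0,0,0]],[0.052,[0,0,0.07],[0,0,0]]]}}

```text
time: 21.25
tool_pos: [0.5342, 0.3188, 0.1294]
ee_rot: [3.141, 0.0, 3.089]
wrist_force: [0.6, -1.4, 0.7]
width: 0.0521
finger_force: 0.0
```

```bash
python3 - <<'E'
from h import *
im,c=snap('wrist','w11.png')
go((.534,.3185,.0885),3.089)
for b in blobs(im,(8,12,190),(32,90,255),500,(200,0,450,480)): print('cream',b[0],b[1],onz(c,*b[1][0],.081).round(4))
for b in blobs(im,(40,35,100),(90,255,255),300): print('mint',b[0],b[1],onz(c,*b[1][0],.081).round(4))
print(proj(c,(.534,.3185,.081)))
E
```

```text
t 21.3 pos [0.5347 0.319  0.1304] yaw [3.140e+00 2.000e-03 3.088e+00] w 0.0519 | shift [ 0.0008 -0.0006  0.0419] turn [ 0.001  0.002 -0.001]
cream 1061.5 ((317.4999694824219, 288.9999694824219), (46.99999237060547, 33.99999237060547), -0.0) [0.5431 0.3181 0.081 ]
mint 3817.5 ((317.7967529296875, 180.79989624023438), (53.165889739990234, 76.54083251953125), 1.8476102352142334) [0.4748 0.3219 0.081 ]
[317.3990308  275.59445232]
```

Aligned. Pick it up and carry it over.

>>> {"name": "drive_tool", "arguments": {"series": [[0.052,[0,0,0.02],[0,0,0]],[0.052,[0,0,0.038],[0,0,0]],[0.052,[0,0,0.041],[0,0,0]],[0.052,[0,0,0.041],[0,0,0]],[0.052,[0,0,0.041],[0,0,0]]]}}

```text
time: 21.92
tool_pos: [0.5345, 0.3191, 0.089]
ee_rot: [3.141, 0.001, 3.089]
wrist_force: [-0.1, -0.1, 0.6]
width: 0.0516
finger_force: 0.0
```

>>> {"name": "drive_tool", "arguments": {"series": [[0.02,[0,0,0],[0,0,0]],[0.02,[0,0,0],[0,0,0]],[0.02,[0,0,0],[0,0,0]],[0.02,[0,0,0],[0,0,0]]]}}

```text
time: 22.42
tool_pos: [0.5341, 0.3189, 0.0883]
ee_rot: [3.141, 0.001, 3.089]
wrist_force: [-0.2, -0.7, 0.4]
width: 0.0316
finger_force: 29.9
```

>>> {"name": "drive_tool", "arguments": {"series": [[0.02,[0,0,-0.03],[0,0,0]],[0.02,[0,0,-0.07],[0,0,0]],[0.02,[0,0,-0.11],[0,0,0]],[0.02,[0,0,-0.11],[0,0,0]]]}}

```text
time: 22.92
tool_pos: [0.5357, 0.3197, 0.2025]
ee_rot: [3.137, 0.007, 3.089]
wrist_force: [0.9, -0.1, 0.0]
width: 0.0315
finger_force: 29.9
```

```bash
python3 - <<'E'
from h import *
tray_top()
go((.466,-.2295,.2),-3.128)
E
```

```text
top (375, 205, 49, 71)
t 22.98 pos [0.5346 0.3191 0.1994] yaw [3.140e+00 3.000e-03 3.089e+00] w 0.0315 | shift [ 0.0395 -0.5515 -0.0016] turn [ 0.002  0.003 -0.066]
```

>>> {"name": "drive_tool", "arguments": {"series": [[0.02,[0.004,-0.055,0],[0,0,-0.006]],[0.02,[0.008,-0.11,0],[0,0,-0.012]],[0.02,[0.012,-0.165,0],[0,0,-0.02]],[0.02,[0.016,-0.22,0],[0,0,-0.026]],[0.02,[0.0196,-0.2755,0],[0,0,-0.033]]]}}

```text
time: 23.6
tool_pos: [0.4981, 0.0431, 0.1951]
ee_rot: [-3.142, -0.004, 3.122]
wrist_force: [1.2, -0.1, -0.1]
width: 0.0319
finger_force: 29.9
```

>>> {"name": "drive_tool", "arguments": {"series": [[0.02,[0.006,-0.055,0],[0,0,-0.006]],[0.02,[0.012,-0.11,0],[0,0,-0.012]],[0.02,[0.018,-0.165,0],[0,0,-0.02]],[0.02,[0.023,-0.22,0],[0,0,-0.026]],[0.02,[0.0286,-0.2747,0],[0,0,-0.033]]]}}

```text
time: 24.22
tool_pos: [0.4643, -0.2304, 0.1951]
ee_rot: [3.139, -0.004, -3.128]
wrist_force: [1.4, -1.1, -0.6]
width: 0.032
finger_force: 29.9
```

>>> {"name": "drive_tool", "arguments": {"series": [[0.02,[0,0,0],[0,0,0]],[0.02,[0,0,0],[0,0,0]]]}}

```text
time: 24.48
tool_pos: [0.465, -0.2285, 0.1959]
ee_rot: [3.139, -0.003, -3.129]
wrist_force: [-1.1, -0.3, -0.8]
width: 0.0315
finger_force: 29.9
```

```bash
python3 - <<'E'
from h import *
im,c=tray_wq('w12.png')
print([proj(c,p).round(0) for p in((.4318,-.2662,.012),(.4294,-.1301,.012),(.631,-.1273,.012))])
go((.466,-.2295,.05),-3.128)
E
```

```text
hull [[414, 200], [406, 314], [282, 271], [281, 200]]
tray [ 0.4809 -0.1975] yaw 0.008 sizes [np.float64(0.075), np.float64(0.134), np.float64(0.124), np.float64(0.143)]
(-1, -1) [ 0.4151 -0.231 ] (-1, 1) [ 0.4146 -0.165 ] (0, -1) [ 0.4811 -0.2305] (0, 1) [ 0.4806 -0.1645] (1, -1) [ 0.5471 -0.2299] (1, 1) [ 0.5466 -0.1639] [array([280., 200.]), array([415., 199.]), array([403., 375.])]
t 24.52 pos [ 0.4654 -0.228   0.1964] yaw [ 3.139e+00 -2.000e-03 -3.128e+00] w 0.0313 | shift [-0.0009 -0.0018  0.1464] turn [ 0.002 -0.002  0.   ]
```

Tray corners match to 1 px. I'll lower, release and go back for the mint bar.

>>> {"name": "drive_tool", "arguments": {"series": [[0.02,[0,-0.001,0.05],[0,0,0]],[0.02,[0,-0.001,0.1],[0,0,0]],[0.02,[0,-0.001,0.14],[0,0,0]],[0.02,[0,-0.001,0.151],[0,0,0]],[0.02,[0,-0.001,0.151],[0,0,0]]]}}

```text
time: 25.15
tool_pos: [0.4662, -0.2294, 0.0472]
ee_rot: [3.141, -0.0, -3.127]
wrist_force: [0.4, -0.1, 0.1]
width: 0.0317
finger_force: 29.9
```

>>> {"name": "drive_tool", "arguments": {"series": [[0.052,[0,0,0],[0,0,0]],[0.052,[0,0,0],[0,0,0]],[0.052,[0,0,-0.05],[0,0,0]],[0.052,[0,0,-0.11],[0,0,0]],[0.052,[0,0,-0.155],[0,0,0]]]}}

```text
time: 25.78
tool_pos: [0.4665, -0.2309, 0.2062]
ee_rot: [-3.139, 0.004, -3.129]
wrist_force: [0.6, 0.5, 0.4]
width: 0.0521
finger_force: 0.0
```

```bash
python3 - <<'E'
from h import *
im,c=snap('wrist','w13.png'); go((.476,.322,.2),3.089)
for b in blobs(im,(8,12,190),(32,90,255),300,(200,0,450,480)): print('cream',b[0],b[1],onz(c,*b[1][0],.036).round(4))
for b in blobs(im,(150,50,60),(180,255,255),200): print('pink',b[0],b[1],onz(c,*b[1][0],.036))
E
```

```text
t 25.82 pos [ 0.4688 -0.2324  0.2131] yaw [-3.133  0.014 -3.128] w 0.0517 | shift [-0.0143  0.5543  0.0083] turn [-0.009  0.014  0.066]
cream 1660.0 ((379.0, 227.0), (52.0, 56.0), 90.0) [ 0.4583 -0.1708  0.036 ]
cream 1338.5 ((317.0, 234.0), (44.0, 32.0), 90.0) [ 0.4661 -0.2316  0.036 ]
cream 397.5 ((318.5, 341.5), (15.0, 29.0), 90.0) [ 0.5844 -0.2284  0.036 ]
pink 1312.5 ((319.0, 289.0), (46.0, 30.0), 90.0) [ 0.52412271 -0.22875269  0.036     ]
```

>>> {"name": "drive_tool", "arguments": {"series": [[0.052,[-0.002,0.055,0],[0,0,0.006]],[0.052,[-0.004,0.11,0],[0,0,0.012]],[0.052,[-0.005,0.165,0],[0,0,0.02]],[0.052,[-0.007,0.22,0],[0,0,0.026]],[0.052,[-0.0087,0.2757,0],[0,0,0.033]]]}}

```text
time: 26.45
tool_pos: [0.471, 0.047, 0.2031]
ee_rot: [3.141, 0.003, 3.121]
wrist_force: [1.7, -0.3, -0.7]
width: 0.0518
finger_force: 0.0
```

>>> {"name": "drive_tool", "arguments": {"series": [[0.052,[0,0.055,0],[0,0,0.006]],[0.052,[0,0.11,0],[0,0,0.012]],[0.052,[0,0.165,0],[0,0,0.02]],[0.052,[0,0.22,0],[0,0,0.026]],[0.052,[0,0.2757,0],[0,0,0.033]]]}}

```text
time: 27.08
tool_pos: [0.4765, 0.323, 0.2031]
ee_rot: [3.14, 0.002, 3.088]
wrist_force: [0.6, -0.7, -0.3]
width: 0.0521
finger_force: 0.0
```

>>> {"name": "drive_tool", "arguments": {"series": [[0.052,[0,0,0.04],[0,0,0]],[0.052,[0,0,0.07],[0,0,0]],[0.052,[0,0,0.07],[0,0,0]],[0.052,[0,0,0.07],[0,0,0]]]}}

```text
time: 27.58
tool_pos: [0.4772, 0.3214, 0.1339]
ee_rot: [3.14, 0.003, 3.088]
wrist_force: [0.9, 0.5, 0.2]
width: 0.0522
finger_force: 0.0
```

```bash
python3 - <<'E'
from h import *
im,c=snap('wrist','w14.png')
go((.476,.3215,.0885),3.089)
for b in blobs(im,(40,35,60),(90,255,255),300): print('mint',b[0],b[1],onz(c,*b[1][0],.081).round(4))
print(proj(c,(.476,.3215,.081)))
E
```

```text
t 27.62 pos [0.4775 0.3215 0.1344] yaw [3.139e+00 3.000e-03 3.088e+00] w 0.0522 | shift [ 0.0017 -0.0002  0.0459] turn [ 0.002  0.003 -0.001]
mint 3352.5 ((318.5199890136719, 264.70050048828125), (48.30990219116211, 73.50202178955078), 1.432096242904663) [0.4713 0.3222 0.081 ]
[317.87515724 271.69000865]
```

>>> {"name": "drive_tool", "arguments": {"series": [[0.052,[0.001,0,0.02],[0,0,0]],[0.052,[0.001,0,0.04],[0,0,0]],[0.052,[0.001,0,0.045],[0,0,0]],[0.052,[0.001,0,0.045],[0,0,0]],[0.052,[0.001,0,0.045],[0,0,0]]]}}

```text
time: 28.25
tool_pos: [0.4762, 0.3216, 0.0886]
ee_rot: [3.14, 0.002, 3.089]
wrist_force: [0.4, -0.7, 0.5]
width: 0.0522
finger_force: 0.0
```

>>> {"name": "drive_tool", "arguments": {"series": [[0.02,[0,0,0],[0,0,0]],[0.02,[0,0,0],[0,0,0]],[0.02,[0,0,0],[0,0,0]],[0.02,[0,0,0],[0,0,0]]]}}

```text
time: 28.75
tool_pos: [0.4755, 0.3214, 0.0874]
ee_rot: [3.141, 0.001, 3.089]
wrist_force: [-0.3, 0.2, 2.1]
width: 0.0312
finger_force: 30.0
```

>>> {"name": "drive_tool", "arguments": {"series": [[0.02,[0,0,-0.03],[0,0,0]],[0.02,[0,0,-0.07],[0,0,0]],[0.02,[0,0,-0.11],[0,0,0]],[0.02,[0,0,-0.11],[0,0,0]]]}}

```text
time: 29.25
tool_pos: [0.477, 0.322, 0.2012]
ee_rot: [3.137, 0.007, 3.089]
wrist_force: [0.8, -0.4, -0.8]
width: 0.0316
finger_force: 30.0
```

```bash
python3 - <<'E'
from h import *
tray_top()
go((.531,-.163,.2),-3.128)
E
```

```text
top (375, 205, 49, 71)
t 29.3 pos [0.476  0.3215 0.1984] yaw [3.140e+00 3.000e-03 3.089e+00] w 0.0314 | shift [-0.0805 -0.4809 -0.0022] turn [ 0.002  0.003 -0.066]
```

>>> {"name": "drive_tool", "arguments": {"series": [[0.02,[-0.008,-0.048,0],[0,0,-0.006]],[0.02,[-0.016,-0.096,0],[0,0,-0.012]],[0.02,[-0.024,-0.144,0],[0,0,-0.02]],[0.02,[-0.032,-0.192,0],[0,0,-0.026]],[0.02,[-0.04,-0.2405,0],[0,0,-0.033]]]}}

```text
time: 29.92
tool_pos: [0.5013, 0.0773, 0.1942]
ee_rot: [-3.141, -0.004, 3.122]
wrist_force: [0.9, 0.7, 0.5]
width: 0.0315
finger_force: 30.0
```

>>> {"name": "drive_tool", "arguments": {"series": [[0.02,[-0.0065,-0.048,0],[0,0,-0.006]],[0.02,[-0.013,-0.096,0],[0,0,-0.012]],[0.02,[-0.0195,-0.144,0],[0,0,-0.02]],[0.02,[-0.026,-0.192,0],[0,0,-0.026]],[0.02,[-0.0322,-0.2417,0],[0,0,-0.033]]]}}

```text
time: 30.55
tool_pos: [0.5289, -0.1645, 0.1941]
ee_rot: [3.14, -0.004, -3.128]
wrist_force: [0.4, 0.3, -0.8]
width: 0.0319
finger_force: 30.0
```

>>> {"name": "drive_tool", "arguments": {"series": [[0.02,[0,0,0],[0,0,0]],[0.02,[0,0,0],[0,0,0]]]}}

```text
time: 30.8
tool_pos: [0.5291, -0.1628, 0.1949]
ee_rot: [3.139, -0.003, -3.129]
wrist_force: [0.9, 0.7, 0.0]
width: 0.0315
finger_force: 30.0
```

```bash
python3 - <<'E'
from h import *
im,c=tray_wq('w15.png')
print([proj(c,p).round(0) for p in((.4318,-.2662,.012),(.4294,-.1301,.012),(.631,-.1273,.012))])
go((.531,-.163,.0445),-3.128)
for b in blobs(im,(40,35,60),(90,255,255),300): print('mint',b[0],b[1])
E
```

```text
hull [[351, 132], [349, 271], [225, 314], [211, 133]]
tray [ 0.5132 -0.1965] yaw 0.02 sizes [np.float64(0.188), np.float64(0.134), np.float64(0.14), np.float64(0.143)]
(-1, -1) [ 0.4479 -0.2309] (-1, 1) [ 0.4466 -0.1649] (0, -1) [ 0.5139 -0.2295] (0, 1) [ 0.5126 -0.1635] (1, -1) [ 0.5799 -0.2282] (1, 1) [ 0.5786 -0.1622] [array([210., 132.]), array([352., 131.]), array([348., 324.])]
t 30.85 pos [ 0.5293 -0.1623  0.1955] yaw [ 3.140e+00 -2.000e-03 -3.128e+00] w 0.0313 | shift [-0.002 -0.001  0.151] turn [ 0.002 -0.002  0.   ]
mint 5444.0 ((316.0, 293.5), (93.0, 62.0), 90.0)
```

>>> {"name": "drive_tool", "arguments": {"series": [[0.02,[-0.001,-0.001,0.05],[0,0,0]],[0.02,[-0.001,-0.001,0.1],[0,0,0]],[0.02,[-0.001,-0.001,0.14],[0,0,0]],[0.02,[-0.001,-0.001,0.152],[0,0,0]],[0.02,[-0.001,-0.001,0.152],[0,0,0]]]}}

```text
time: 31.48
tool_pos: [0.5311, -0.1633, 0.0453]
ee_rot: [3.141, 0.0, -3.127]
wrist_force: [0.0, -1.3, 0.2]
width: 0.0315
finger_force: 30.0
```

>>> {"name": "drive_tool", "arguments": {"series": [[0.05,[0,0,0],[0,0,0]],[0.05,[0,0,0],[0,0,0]],[0.05,[0,0,-0.05],[0,0,0]],[0.05,[0,0,-0.11],[0,0,0]],[0.05,[0,0,-0.155],[0,0,0]]]}}

```text
time: 32.1
tool_pos: [0.5317, -0.1647, 0.2038]
ee_rot: [-3.14, 0.004, -3.128]
wrist_force: [-0.0, -0.6, -0.4]
width: 0.0501
finger_force: 0.0
```

>>> {"name": "drive_tool", "arguments": {"series": [[0.05,[-0.06,0.02,-0.03],[0,0,0]],[0.05,[-0.06,0.05,-0.06],[0,0,0]],[0.05,[-0.06,0.05,-0.06],[0,0,0]]]}}

```text
time: 32.48
tool_pos: [0.5923, -0.1123, 0.2641]
ee_rot: [-3.14, 0.007, -3.125]
wrist_force: [0.3, -0.3, 1.1]
width: 0.0498
finger_force: 0.0
```

```bash
python3 - <<'E'
from h import *
im,c=tray_wq('w16.png'); tray_top()
piv=np.array([.5237,.1784])
g=np.r_[piv+.115*np.array([np.cos(-.974),np.sin(-.974)]),.2]; print(g); go(g,2.168)
E
```

```text
hull [[303, 74], [305, 249], [198, 249], [181, 75]]
tray [ 0.5316 -0.1963] yaw 0.02 sizes [np.float64(0.199), np.float64(0.135), np.float64(0.2), np.float64(0.134)]
(-1, -1) [ 0.4662 -0.2306] (-1, 1) [ 0.4649 -0.1646] (0, -1) [ 0.5322 -0.2293] (0, 1) [ 0.5309 -0.1633] (1, -1) [ 0.5982 -0.2279] (1, 1) [ 0.5969 -0.1619] top (376, 205, 48, 71)
[0.58832948 0.08327886 0.2       ]
t 32.58 pos [ 0.5902 -0.1139  0.2601] yaw [-3.141e+00  1.000e-03 -3.128e+00] w 0.0499 | shift [-0.0007  0.1972  0.06  ] turn [-0.     0.001  0.987]
```

View pics/w16.png

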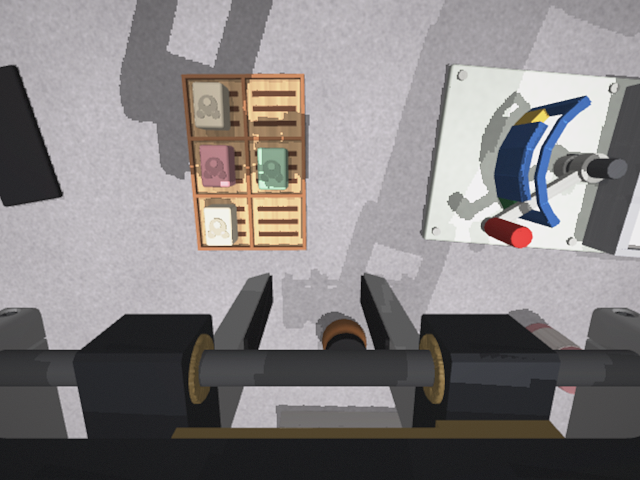

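All four bars lie flat, one per compartment, at (208,104), (215,166), (273,170) and (219,222). Now I'll return the lever.

>>> {"name": "drive_tool", "arguments": {"series": [[0.05,[0,0.04,0],[0,0,0.18]],[0.05,[0,0.08,0.01],[0,0,0.36]],[0.05,[0,0.12,0.02],[0,0,0.54]],[0.05,[0,0.16,0.03],[0,0,0.72]],[0.05,[-0.001,0.197,0.04],[0,0,0.9]]]}}

```text
time: 33.2
tool_pos: [0.5876, 0.0831, 0.2179]
ee_rot: [-3.139, -0.001, 2.247]
wrist_force: [-0.6, 0.1, -0.7]
width: 0.0498
finger_force: 0.0
```

>>> {"name": "drive_tool", "arguments": {"series": [[0.05,[0,0,0.01],[0,0,0.087]],[0.05,[0,0,0.02],[0,0,0.087]],[0.05,[0,0,0.02],[0,0,0.087]]]}}

```text
time: 33.58
tool_pos: [0.5877, 0.0822, 0.1979]
ee_rot: [-3.138, -0.002, 2.167]
wrist_force: [0.0, 0.4, -0.0]
width: 0.0504
finger_force: 0.0
```

```bash
python3 - <<'E'
from h import *
im,c=snap('wrist','w17.png')
go((.5888,.0825,.0985),2.168)
for b in blobs(im,(0,150,60),(8,255,255),60): print(b[0],b[1])
print(proj(c,(.5885,.083,.11)),proj(c,(.5885,.083,.09)))
E
```

```text
t 33.62 pos [0.5882 0.0823 0.1989] yaw [-3.140e+00 -1.000e-03  2.167e+00] w 0.0498 | shift [-0.0003  0.0008  0.1004] turn [-0.002 -0.001 -0.001]
782.0 ((318.0, 252.0), (38.0, 26.0), 90.0)
[319.61622109 256.95121646] [319.44925297 250.12713318]
```

>>> {"name": "drive_tool", "arguments": {"series": [[0.05,[0,0,0.05],[0,0,0]],[0.05,[0,0,0.09],[0,0,0]],[0.05,[0,0,0.1],[0,0,0]],[0.05,[0,0,0.1],[0,0,0]]]}}

```text
time: 34.12
tool_pos: [0.589, 0.083, 0.1005]
ee_rot: [3.141, 0.0, 2.167]
wrist_force: [0.0, -0.3, 0.5]
width: 0.0499
finger_force: 0.0
```

>>> {"name": "drive_tool", "arguments": {"series": [[0.0,[0,0,0],[0,0,0]],[0.0,[0,0,0],[0,0,0]],[0.0,[0,0,0],[0,0,0]],[0.0,[0,0,0],[0,0,0]]]}}

```text
time: 34.62
tool_pos: [0.5892, 0.0833, 0.1009]
ee_rot: [3.14, 0.001, 2.168]
wrist_force: [0.2, -0.6, 2.4]
width: 0.0214
finger_force: 30.0
```

>>> {"name": "drive_tool", "arguments": {"series": [[0.0,[0,0,-0.012],[0,0,0]],[0.0,[0,0,-0.022],[0,0,0]],[0.0,[0,0,-0.022],[0,0,0]]]}}

```text
time: 35.0
tool_pos: [0.5888, 0.0835, 0.1229]
ee_rot: [3.141, 0.0, 2.168]
wrist_force: [0.2, -0.6, -2.6]
width: 0.0214
finger_force: 30.0
```

>>> {"name": "drive_tool", "arguments": {"series": [[0.0,[0.001,-0.015,0],[0,0,0.13]],[0.0,[0.004,-0.0295,0],[0,0,0.26]],[0.0,[0.0087,-0.0437,0],[0,0,0.39]],[0.0,[0.0152,-0.057,0],[0,0,0.52]],[0.0,[0.0235,-0.0696,0],[0,0,0.65]]]}}

```text
time: 35.62
tool_pos: [0.518, 0.064, 0.1219]
ee_rot: [3.14, -0.001, 1.513]
wrist_force: [2.2, 2.1, -2.8]
width: 0.0215
finger_force: 30.0
```

>>> {"name": "drive_tool", "arguments": {"series": [[0.0,[0.001,-0.015,0],[0,0,0.13]],[0.0,[0.004,-0.0295,0],[0,0,0.26]],[0.0,[0.0087,-0.0437,0],[0,0,0.39]],[0.0,[0.0152,-0.057,0],[0,0,0.52]],[0.0,[0.0235,-0.0696,0],[0,0,0.65]]]}}

```text
time: 36.25
tool_pos: [0.4507, 0.0916, 0.1225]
ee_rot: [3.139, -0.004, 0.863]
wrist_force: [5.4, 1.3, -3.4]
width: 0.0216
finger_force: 30.0
```

```bash
python3 - <<'E'
from h import *
o=robot.get_obs(); d=o['tool_pos'][:2]-[.5237,.1784]; print(o['wrist_force'],np.linalg.norm(d),np.arctan2(d[1],d[0])+2.274)
go((.4494,.0906,.0992),.867)
E
```

```text
[ 5.37607424  1.32502823 -3.38087912] 0.11341241972497182 0.004471843429508127
t 36.25 pos [0.4507 0.0916 0.1225] yaw [ 3.139 -0.004  0.863] w 0.0216 | shift [-0.0017 -0.0005  0.0233] turn [ 0.002 -0.004 -0.004]
```

>>> {"name": "drive_tool", "arguments": {"series": [[0.0,[-0.001,-0.0005,0],[0,0,0]],[0.0,[-0.001,-0.0005,0.01],[0,0,0]],[0.0,[-0.001,-0.0005,0.021],[0,0,0]],[0.0,[-0.001,-0.0005,0.023],[0,0,0]],[0.0,[-0.001,-0.0005,0.023],[0,0,0]]]}}

```text
time: 36.88
tool_pos: [0.4506, 0.0911, 0.1002]
ee_rot: [3.139, -0.005, 0.869]
wrist_force: [4.5, 3.4, 0.5]
width: 0.0214
finger_force: 30.0
```

>>> {"name": "drive_tool", "arguments": {"series": [[0.05,[0,0,0],[0,0,0]],[0.05,[0,0,0],[0,0,0]],[0.05,[0,0,-0.03],[0,0,0]],[0.05,[0,0,-0.07],[0,0,0]],[0.05,[0,0,-0.102],[0,0,0]]]}}

```text
time: 37.5
tool_pos: [0.4481, 0.09, 0.2019]
ee_rot: [-3.141, 0.001, 0.868]
wrist_force: [-0.2, -0.3, 0.4]
width: 0.0498
finger_force: 0.0
```

>>> {"name": "drive_tool", "arguments": {"series": [[0.05,[0,0,0],[0,0,0]],[0.05,[0,0,0],[0,0,0]]]}}

```text
time: 37.75
tool_pos: [0.4477, 0.0902, 0.1994]
ee_rot: [-3.14, 0.002, 0.868]
wrist_force: [-1.0, -0.1, 0.2]
width: 0.0503
finger_force: 0.0
```

```bash
python3 - <<'E'
from h import *
im,c=snap('wrist','w18.png'); tray_top()
go((.449,.0905,.2),.868)
for b in blobs(im,(0,150,60),(8,255,255),60): print(b[0],b[1])
print([proj(c,(.449,.0905,.11+l)) for l in(0,.017)])
E
```

```text
top (377, 203, 49, 72)
t 37.85 pos [0.4475 0.0902 0.1988] yaw [-3.139e+00  3.000e-03  8.680e-01] w 0.0502 | shift [ 0.0012  0.001  -0.0012] turn [-0.003  0.003 -0.   ]
770.5 ((317.5270080566406, 247.6621856689453), (37.64736557006836, 26.468238830566406), 80.53767395019531)
[array([317.1798638 , 253.87836556]), array([317.19782432, 260.42200141])]
```

View pics/w18.png

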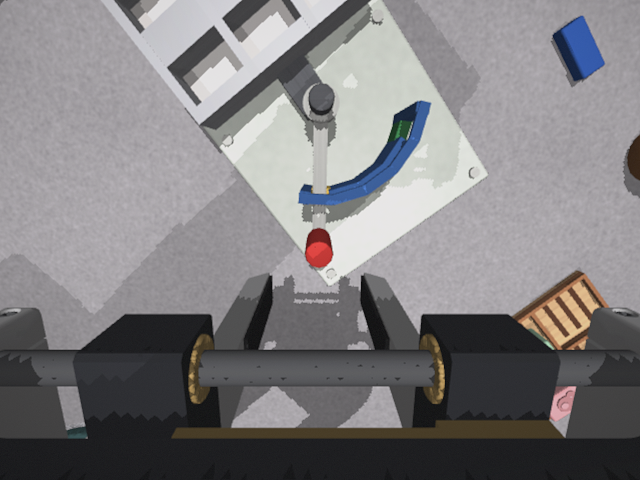

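The lever sits in the yellow notch exactly as at the start, with the knob's top face at (319,255). The tray may have been nudged, so I'll check the bars in it once more.

```bash
python3 - <<'E'
from h import *
t,ct=snap('top'); s,cs=snap('scene'); A=cv2.resize(t[190:300,350:450],(400,440),interpolation=cv2.INTER_CUBIC); B=cv2.resize(s[150:260,230:330],(400,440),interpolation=cv2.INTER_CUBIC)
cv2.imwrite('pics/fin.png',np.hstack([A,B])[:,:,::-1])
E
```

```text
(no output)
```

View pics/fin.png

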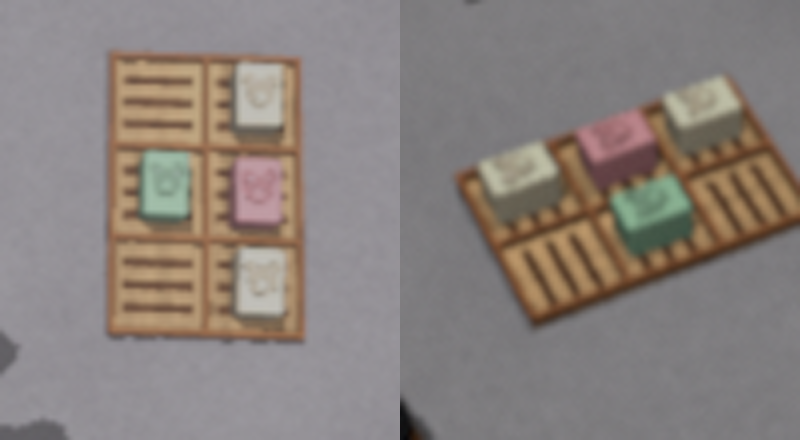

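All four bars lie flat, one per compartment and within about 8 mm of centre. They are at (260,97), (259,190), (165,185) and (260,282) in the left-hand crop.

```bash
python3 -c "
from h import *
print(robot.close_job())"
```

```text
the job is handed in; nothing more can be done
None
```

I handed the job in with all four bars flat in the tray, one to a compartment, and the lever back down in the set notch; it returned no verdict.

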